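# Build up the column of cartons from the bench drawer

## Task

Pull open the top drawer of the grey drawer unit by its handle, take out the two cartons and stack them on the carton that stands on the wooden board, one on top of the other, so that all three make one straight column with their sides flush. Set each carton down rather than dropping it, do not shift the bottom carton, and leave the bins, the board of black parts and the tape dispenser where they are. The drawer can stay open.

Things in the scene. Friction and masses are not known exactly. Their poses are not given: they have to be found in the camera images.
- drawer_unit: Light grey steel bench-top drawer unit, fixed, with two drawers one above the other; 340 mm wide (own y), 285 mm deep (own x), 176 mm high. It stands left or right of the middle, turned by up to 0.15 rad. Origin: on the bench under the middle of the closed drawer fronts. Own +x points from the front into the unit, z up; the drawers slide out along own -x.
- top_drawer (a joint): Travel of the top drawer in m: 0 shut, 0.170 fully open at its stop; may start up to 15 mm open. It stays where left; about 2 N moves it. Front plate 16 mm thick, upper edge 174 mm above the bench; inside 292 mm wide, inner floor 108 mm above the bench, side walls 40 mm high. Fully out, the cartons in it lie clear in front of the unit and can be taken from above.
- top_drawer_handle (a point): Middle of the top drawer's steel bow handle, 148 mm above the bench: a straight level bar 10 mm thick, 128 mm long (along the unit's y), its centre line 40 mm in front of the drawer front, open above and below. Axes as the drawer unit's; the point moves with the drawer. The lower drawer has the same handle 86 mm below.
- carton_a_centre (a point): Closed plain brown carton with tape along its top seam, 60 mm (own x) by 110 mm (own y, the long way) by 48 mm high, about 0.3 kg, stiff. The point is the centre of the carton, 24 mm above its underside; z up. It starts flat in the top drawer, in its left half as seen from the robot, long side along the drawer front, its centre about 90 mm behind the front face of the drawer.
- carton_b_centre (a point): Closed plain brown carton with tape along its top seam, 60 mm (own x) by 110 mm (own y, the long way) by 48 mm high, about 0.3 kg, stiff. The point is the centre of the carton, 24 mm above its underside; z up. Alike; it starts in the right half of the same drawer.
- carton_base_centre (a point): Closed plain brown carton with tape along its top seam, 60 mm (own x) by 110 mm (own y, the long way) by 48 mm high, about 0.3 kg, stiff. The point is the centre of the carton, 24 mm above its underside; z up. Alike; it is the bottom of the column and starts loose on the wooden board, near its middle, at any small angle to it.
- carrier: Plain plywood carrier board, fixed flat on the bench, 150 mm (own x) by 200 mm (own y) by 18 mm thick, on the other side from the drawer unit. Origin: under its centre.
- blue_bin: Bystander: blue open-fronted plastic stacking bin, 230 x 150 x 125 mm, with black parts in it. Origin: under its centre.
- yellow_bin: Bystander: yellow bin of the same kind, 230 x 150 x 125 mm. Origin: under its centre.
- part_board: Bystander: small plywood board, 120 x 170 mm, with upright black plastic parts on it, 74 mm high in all. Origin: under its centre.
- tape_dispenser: Bystander: black packing-tape dispenser with a brown roll, 165 x 62 x 115 mm high. Origin: under its centre.
Not all that is in view belongs to the job. Leave any red, turquoise or white look-alike of the part that bears carton_base_centre alone.

How it is judged:
By the outcome, as a careful person would: the job done as asked, in the order asked, and still so for the second after the job is handed in, with the robot touching nothing.
It also fails if it takes over 67 s, if anything falls off the work surface, if the arm or the gripper's body presses on something with over 40 N, if the wrist force passes 120 N, or if a joint passes its speed limit or range.

## Robot

A 6-joint arm with a two-finger parallel gripper is mounted at the origin on the work surface. World frame = base frame: x ahead of the robot, y to its left, z up, the work surface at z = 0. Lengths are in m, angles in degrees, forces in N, time in s.
With the tool pointing down it reaches from about 0.425 to 0.925 m from the base axis. Payload 12.5 kg.
Tool frame: the origin (TCP) lies on the centre line of the jaws, within the pads' length; the fingertips stand 25 mm ahead of it and the grasp point (between the pads) lies 6 mm ahead of it (env.tip_extent is the distance from the TCP to the fingertips, in m); x points along the fingers, y is the direction in which the jaws open and shut, and the axes are right-handed (so a half turn about x gives the same grasp; the last joint's range is limited). The gripper opens to 85 mm and grips with 20 to 120 N. Pads are 22 mm wide; open, the fingers measure 114 mm over their backs; the gripper's body (76 mm by 85 mm) begins 54 mm behind the grasp point. The pads swing forward as they close: fully open they stand 13 mm farther back than shut.
Start: joints at [70.611, 28.126, 89.318, -0, 62.55, -6.05], TCP at [0.144, 0.608, 0.256] pointing down, gripper open.
Joint ranges: [-177.58, 177.58], [-47.91, 125.51], [2.72, 160], [-65.01, 245.01], [3.68, 167.84], [-153.87, 153.87]. Speed limits (degrees/s): [127.2, 127.2, 159.86, 180, 180, 180].

## Interface

Orientations are given as [roll, pitch, yaw] about the fixed x, y, z axes, in that order (R = Rz(yaw) Ry(pitch) Rx(roll)).
In Python, from rig import env gives the robot as it stands.
- The arm moves only by the tool apply_moves, never from a script. Its argument "steps" is a list of rows, each a list of 7 numbers: the closure in counts, from 0 (fully open) to 255 (shut), then the shift along the world's x, y, z in cm, then the turn, a rotation vector about the world's x, y, z in rad. In form: [[jaw, tx, ty, tz, rx, ry, rz], ...]. A call has 1 to 20 rows; each row is the pose to reach, as a shift and turn from the pose commanded when the call began; what a row does not reach only later rows make up. A row lasts 1/8 s, in which the tool goes at most 62.5 mm and 10.7 degrees, less where a joint would pass 70% of its speed; a pose out of reach is approached as far as the arm can. A call with a gripper value outside its range is refused whole. The fingers move at their own pace and stop on an object; "force" is the grip in N (left out, the last holds). Time passes only in rows, so rows that repeat a pose let the fingers close. It gives the time, the measured TCP pose, the force and the opening at its end, in the units of the state.
- env.sense(): the state, without advancing time (a new reading comes with each control period).
- env.capture(name): name is "side" or "top"; returns a dict with "pixels" (480x640x3 uint8, red, green, blue), "camera_matrix" (3x3 intrinsics, pixels), "k1" (the pictures are not rectified: a ray, as slopes to the right and down, at radius r is drawn at 1 + k1 r^2 times it, then the intrinsics apply), "pose" (4x4, takes a point from camera to world coordinates). Camera axes: x right, y up, looking along -z (the intrinsics and any distortion apply to the point x, -y, -z); pixel columns grow to the right and rows downward; lengths in m; the calibration is good to about 2 mm. A picture is of the moment at which its call begins. There is no depth.
- env.sign_off(): hands the job in, once; it reports no verdict.
Trained networks look in a picture, given as the dict that the camera call returned (one of the last four; its "shot" number tells which), for a name from the list of things; names that differ only in an ending like _2 or _b are one class to them, and where a whole thing is asked for, a point or a joint stands for the part that bears it (a point fixed in the world has none). Each returns a list of dicts, best first, with "conf" (0 to 1); they miss things now and then, are a little off and sometimes report something else, mostly with a low value. They report only what shows in the picture. A call takes as long as a camera call. They do not tell look-alikes from the thing itself.
- env.trace(picture, name): "region" (480x640 bool, what is visible of it) and "location" ([column, row] in pixels, amid what is visible of it).
The state is a dict: "clock": time; "joints": joint angles; "qd": joint speeds; "effort": joint torques, N m; "position": TCP position; "orientation": TCP orientation; "contact_force": force on the tool from outside, world axes, zero at the start; "moment": the same for the moment, N m; "gripper_width": finger opening in m.
Only numpy, scipy, OpenCV 4.12 (cv2) and the standard library are available. Lean on these libraries where they do the work, as an engineer would, in place of code of your own. Each camera call takes 0.05 s, during which the arm holds its last target.

## Working session

There is one attempt and no reset: what is moved stays moved. The work goes in short steps, Python scripts to look and compute and a tool call to move; the robot and the scene stay as the last step left them, time stands still between calls to the robot, and variables do not carry over. Pictures are saved under pics/ and viewed, and the job is handed in when it is done.

Besides the shell and the picture viewer there is one more tool, called after "Call:" as name([rows], argument=value, ...), one row to a line, values as JSON. apply_moves: Moves the arm, as the interface text tells. Its arguments: {"type":"object","properties":{"steps":{"type":"array"},"force":{"type":"number"}},"required":["steps"]}

```bash
ls; mkdir -p pics
python3 - <<'E'
from rig import env
import cv2,pickle
for n in ["side","top"]:
    d=env.capture(n); cv2.imwrite(f"pics/{n}0.png",d["pixels"][:,:,::-1])
    print(n,d["camera_matrix"],d["k1"],d["pose"],d["shot"])
    for k in ["drawer_unit","top_drawer","top_drawer_handle","carton_a_centre","carton_base_centre","carrier"]:
        for r in env.trace(d,k): print(k,round(r["conf"],2),r["location"],r["region"].sum())
print(env.sense(), env.tip_extent)
E
```

```text
pics
side [[612.65641039   0.         318.33174075]
 [  0.         612.65641039 242.91930302]
 [  0.           0.           1.        ]] -0.07888089093910604 [[ 0.70724722  0.39859544 -0.58388616 -0.42753182]
 [-0.70654068  0.3698591  -0.60332786 -1.01826765]
 [-0.02452813  0.83924128  0.54320571  1.00546305]
 [ 0.          0.          0.          1.        ]] 1
drawer_unit 0.76 [323.5, 189.1] 10647
top_drawer 0.94 [293.2, 190.6] 1852
top_drawer_handle 0.88 [292.1, 191.6] 1876
carton_a_centre 0.62 [352.7, 379.5] 2397
carton_base_centre 0.66 [398.7, 282.6] 1185
carton_base_centre 0.62 [322.4, 305.7] 1279
carton_base_centre 0.59 [281.7, 280.4] 1205
carton_base_centre 0.55 [437.2, 252.5] 999
carrier 0.68 [395.9, 307.0] 1737
top [[480.99063398   0.         327.1962087 ]
 [  0.         480.99063398 237.90134006]
 [  0.           0.           1.        ]] -0.04771373756158296 [[-8.76202311e-04  9.79858704e-01 -1.99690140e-01  2.82649155e-01]
 [-9.99997497e-01 -4.47494807e-04  2.19198824e-03 -1.93769836e-02]
 [ 2.05847845e-03  1.99691560e-01  9.79856644e-01  1.35962820e+00]
 [ 0.00000000e+0
[... 434 characters left out ...]
1.3, 286.7] 943
carrier 0.74 [400.3, 204.1] 2421
{'clock': 0.7, 'joints': array([ 7.06115686e+01,  2.81259012e+01,  8.93183503e+01, -2.75345142e-04,
        6.25489461e+01, -6.04965831e+00]), 'qd': array([0.12803684, 0.00166119, 0.12367362, 0.0296383 , 0.01933788,
       0.03581889]), 'effort': array([-6.96864390e-04, -6.18129444e+01, -2.61815071e+01, -1.88678059e-04,
        2.75071825e-04, -4.27417854e-05]), 'position': array([0.14416882, 0.60816208, 0.25633366]), 'orientation': array([81.8930105 , 89.99319328, 68.55436429]), 'contact_force': array([ 0.63292935, -0.12031962, -0.11828983]), 'moment': array([ 0.01083495, -0.00171905, -0.03321058]), 'gripper_width': 0.08539317778842513} 0.025
```

View pics/side0.png

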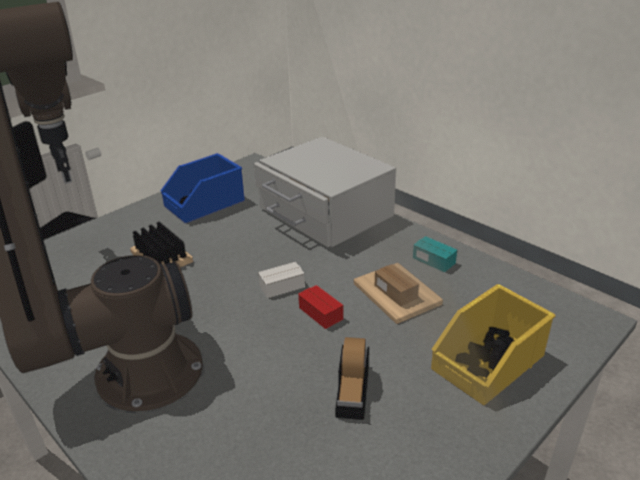

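View pics/top0.png

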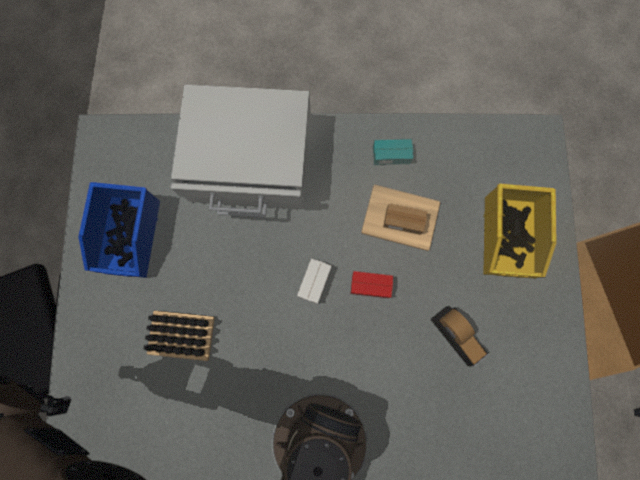

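The candidates for the base carton in the top view are brown on the board (407,218), turquoise (394,152), red (372,285) and white (315,281). Only the brown one stands on the wooden board, so that is the one meant. The handle bar of the top drawer is near (238,210). I'll enlarge both areas.

```bash
cat > h.py <<'E'
import numpy as np,cv2
from scipy.optimize import least_squares
def proj(d,P):
    P=np.atleast_2d(P);T=np.linalg.inv(d["pose"]);q=P@T[:3,:3].T+T[:3,3]
    s=np.c_[q[:,0]/-q[:,2],-q[:,1]/-q[:,2]];r2=(s**2).sum(1,keepdims=True)
    s=s*(1+d["k1"]*r2);K=d["camera_matrix"];return s*[K[0,0],K[1,1]]+[K[0,2],K[1,2]]
def unproj(d,uv,z):
    uv=np.atleast_2d(np.float64(uv));K=d["camera_matrix"];s0=(uv-[K[0,2],K[1,2]])/[K[0,0],K[1,1]];s=s0.copy()
    for _ in range(20): s=s0/(1+d["k1"]*(s**2).sum(1,keepdims=True))
    R=np.c_[s[:,0],-s[:,1],-np.ones(len(s))]@d["pose"][:3,:3].T;c=d["pose"][:3,3]
    return c+R*((z-c[2])/R[:,2])[:,None]
def crop(d,x0,y0,w,h,f,name):
    im=d["pixels"][y0:y0+h,x0:x0+w,::-1];cv2.imwrite(name,cv2.resize(im,None,fx=f,fy=f,interpolation=cv2.INTER_CUBIC))
def box(x,y,yaw,lx,ly,z0,z1):
    c,s=np.cos(yaw),np.sin(yaw);o=[]
    for z in (z0,z1):
        for a,b in((1,1),(1,-1),(-1,-1),(-1,1)):
            o.append([x+c*a*lx/2-s*b*ly/2,y+s*a*lx/2+c*b*ly/2,z])
    return np.array(o)
E
python3 - <<'E'
from rig import env
from h import *
d=env.capture("top");e=env.capture("side")
crop(d,160,70,160,150,5,"pics/dr.png"); crop(d,355,175,95,85,7,"pics/ca.png"); crop(e,345,250,110,80,7,"pics/cs.png")
crop(e,245,130,160,115,5,"pics/ds.png")
E
```

```text
(no output)
```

View pics/dr.png

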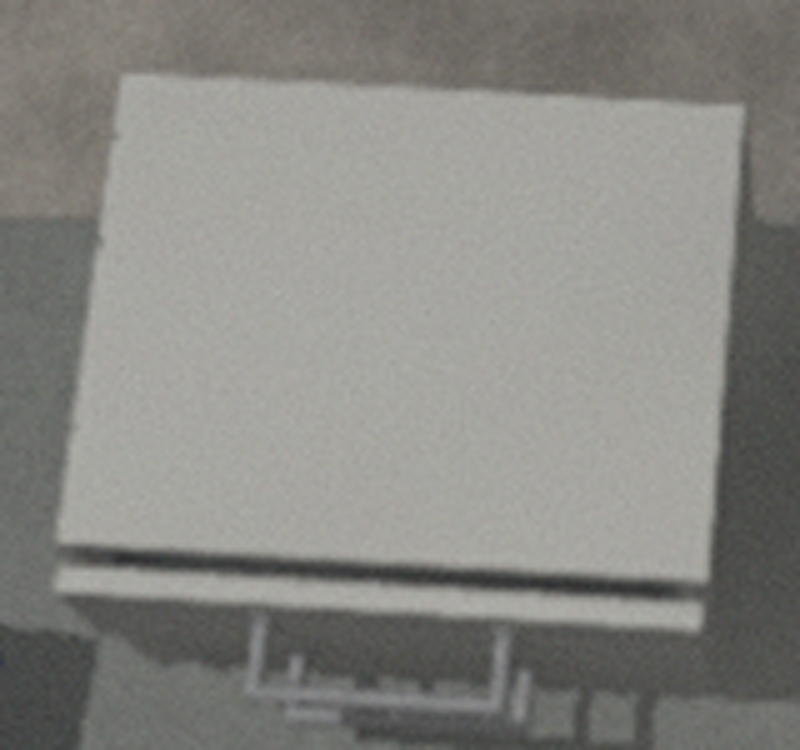

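View pics/ca.png

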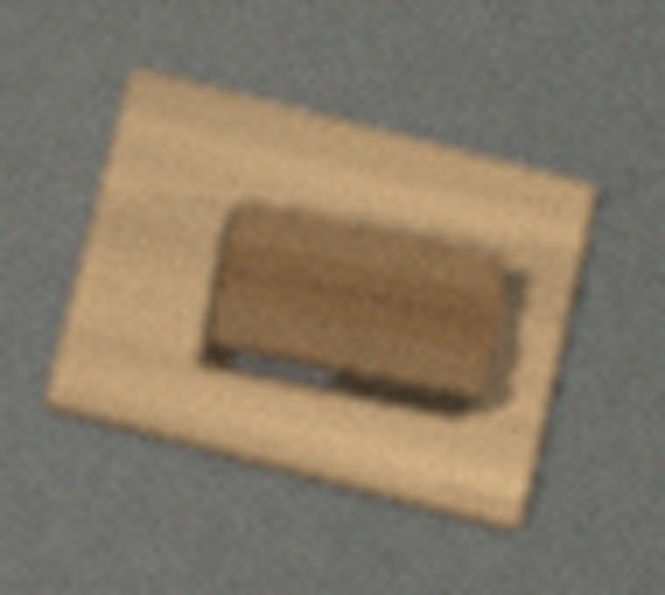

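View pics/cs.png

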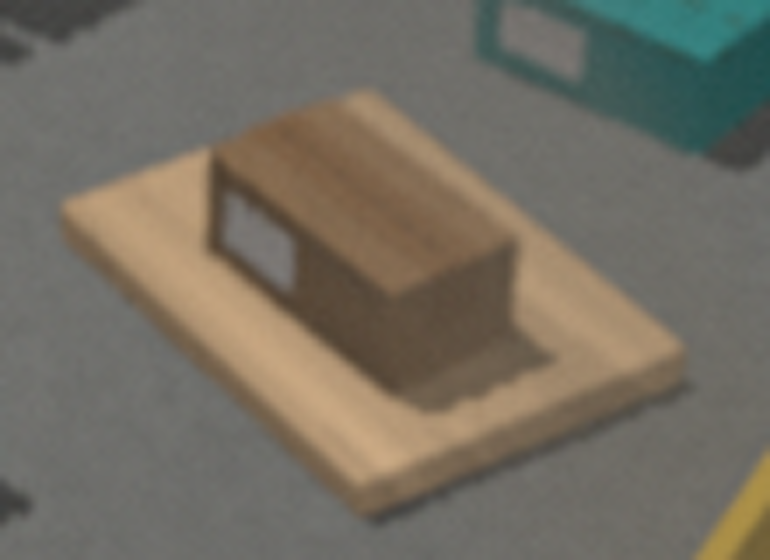

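View pics/ds.png

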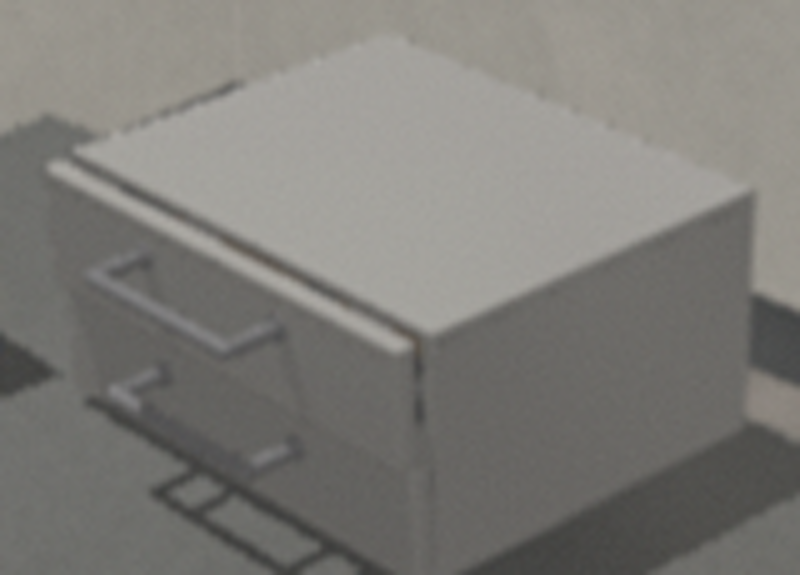

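```bash
cat > fit.py <<'E'
from rig import env
from h import *
d=env.capture("top");e=env.capture("side")
f=lambda p,k,o:(np.array(p,float)+.5)/k-.5+np.array(o)
# unit handle etc
H=f([(248,692),(498,708)],5,(160,70)); print("handle top",unproj(d,H,.150))
Hs=f([(90,275),(228,350)],5,(245,130)); print("handle side",unproj(e,Hs,.150))
F=f([(55,592),(700,632)],5,(160,70)); Fp=unproj(d,F,.174);print("front",Fp)
C=f([(122,75),(743,104),(60,545),(708,582)],5,(160,70)); Cp=unproj(d,C,.176);print("cab",Cp)
print("front side",unproj(e,f([(48,168),(405,352)],5,(245,130)),.174))
print("cab side",unproj(e,f([(75,152),(432,335),(753,190),(400,38)],5,(245,130)),.176))
T=f([(233,203),(505,243),(487,397),(212,350)],7,(355,175)); print("carton top",unproj(d,T,.066))
S=f([(215,155),(515,240),(395,295)],7,(345,250)); print("carton side",unproj(e,S,.066))
Sb=f([(212,250),(400,402)],7,(345,250)); print("cs bottom",unproj(e,Sb,.018))
B=f([(133,70),(597,187),(520,527),(48,403)],7,(355,175));print("board",unproj(d,B,.018))
Bs=f([(62,207),(685,350),(365,490)],7,(345,250));print("board s",unproj(e,Bs,.018))
# board frames corner ids: long along own y. image top = +x, left=+y
# box corners order: (+,+),(+,-),(-,-),(-,+) 
def r(p,w=1):
    b=box(p[0],p[1],p[2],.06,.11,.018,.066)
    a=(proj(d,b[[4,5,6,7]])-T); c=(proj(e,b[[7,5,6]])-S); g=(proj(e,b[[3,2]])-Sb)
    return a,c,g
s=least_squares(lambda p:np.concatenate([q.ravel() for q in r(p)]),[.55,-.17,-.1]);print(s.x,np.degrees(s.x[2]));[print(q.round(2)) for q in r(s.x)]
s1=least_squares(lambda p:r(p)[0].ravel(),s.x).x;s2=least_squares(lambda p:np.r_[r(p)[1].ravel(),r(p)[2].ravel()],s.x).x;print(s1,s2)
E
python3 fit.py
```

```text
handle top [[0.60883855 0.28537649 0.15      ]
 [0.6000438  0.15451323 0.15      ]]
handle side [[0.60698114 0.28623764 0.15      ]
 [0.59963754 0.15486763 0.15      ]]
front [[0.65600624 0.38235154 0.174     ]
 [0.63387133 0.04858063 0.174     ]]
cab [[0.94816357 0.36578804 0.176     ]
 [0.92909547 0.02875422 0.176     ]
 [0.68077986 0.38078496 0.176     ]
 [0.65999392 0.04465075 0.176     ]]
front side [[0.65553939 0.38107432 0.174     ]
 [0.6364373  0.04681415 0.174     ]]
cab side [[0.67968249 0.38298083 0.176     ]
 [0.65831024 0.04688267 0.176     ]
 [0.92467541 0.03067258 0.176     ]
 [0.94711569 0.3563216  0.176     ]]
carton top [[ 0.64391796 -0.19153432  0.066     ]
 [ 0.62751895 -0.29959769  0.066     ]
 [ 0.56479062 -0.28977268  0.066     ]
 [ 0.58380061 -0.18162697  0.066     ]]
carton side [[ 0.58576534 -0.18283371  0.066     ]
 [ 0.61976607 -0.29717999  0.066     ]
 [ 0.56430672 -0.28584466  0.066     ]]
cs bottom [[ 0.58945753 -0.17984649  0.018     ]
 [ 0.56622081 -0.28970977  0.018     ]]
board [[ 0.71471883 -0.15775411  0.018     ]
 [ 0.66434253 -0.34936329  0.018     ]
 [ 0.52128625 -0.31103326  0.018     ]
 [ 0.5727989  -0.12011784  0.018     ]]
board s [[ 0.57087347 -0.11938392  0.018     ]
 [ 0.66181653 -0.34748623  0.018     ]
 [ 0.51899081 -0.31162105  0.018     ]]
[ 0.60479605 -0.24002649 -0.18639919] -10.6798868692396
[[-0.   -0.19]
 [ 0.07  1.19]
 [-0.46 -0.12]
 [-0.45 -0.6 ]]
[[-0.76 -0.32]
 [ 1.8  -0.35]
 [ 1.04  0.3 ]]
[[-0.8   0.74]
 [-0.64 -0.  ]]
[ 0.6049884  -0.24063057 -0.16138701] [ 0.60512031 -0.24000262 -0.21358157]
```

```bash
cat > ed.py <<'E'
from rig import env
from h import *
from scipy.ndimage import map_coordinates
def gray(d): return cv2.GaussianBlur(d["pixels"].astype(np.float32),(0,0),0.8)
def edgefit(views,model,p0,edges,n=25,rad=3.0,iters=8,fixed=None):
    """views: list of dicts; model(p)->corner pts; edges: per view list of (i,j)"""
    p=np.array(p0,float);G=[gray(d) for d in views]
    for it in range(iters):
        obs=[]
        for d,g,E in zip(views,G,edges):
            P=model(p)
            for i,j in E:
                t=np.linspace(.08,.92,n)[:,None];q=proj(d,P[i]*(1-t)+P[j]*t)
                tv=q[-1]-q[0];tv/=np.linalg.norm(tv);nv=np.array([-tv[1],tv[0]])
                r=rad if it<4 else rad*.6
                o=np.arange(-r,r+.01,.1);X=q[:,None]+o[None,:,None]*nv
                I=np.stack([map_coordinates(g[:,:,c],[X[...,1],X[...,0]],order=1) for c in range(3)],-1)
                # average along the edge then find the gradient peak per 5 chunk
                for ch in np.array_split(np.arange(n),5):
                    m=I[ch].mean(0);gr=np.abs(np.gradient(m,axis=0)).sum(1)
                    k=gr.argmax()
                    if 0<k<len(o)-1 and gr[k]>0.25: obs.append((d,i,j,t[ch].mean(),nv,q[ch].mean(0)+o[k]*nv,gr[k]))
        def res(p):
            P=model(p);return np.array([((proj(d,P[i]*(1-t)+P[j]*t)[0]-x)@nv) for d,i,j,t,nv,x,w in obs])
        s=least_squares(res,p,loss="soft_l1",f_scale=.4);p=s.x
    J=s.jac;return p,np.sqrt(np.mean(res(p)**2)),len(obs),obs
E
cat > base.py <<'E'
from ed import *
d=env.capture("top");e=env.capture("side")
m=lambda p:box(p[0],p[1],p[2],.06,.11,.018,.066)
Et=[(4,5),(5,6),(6,7),(7,4)];Es=[(4,5),(5,6),(6,7),(7,4),(3,7),(6,2),(2,3),(5,1),(1,2)]
p0=[.6048,-.2400,-.187]
for nm,v,E in(("both",[d,e],[Et,Es]),("top",[d],[Et]),("side",[e],[Es])):
    p,r,n,o=edgefit(v,m,p0,E);print(nm,p.round(4),r.round(2),n)
mb=lambda p:box(p[0],p[1],p[2],.15,.20,0,.018)
for nm,v,E in(("both",[d,e],[Et,Et]),("top",[d],[Et]),("side",[e],[Et])):
    p,r,n,o=edgefit(v,mb,[.617,-.234,-.257],E);print("board",nm,p.round(4),r.round(2),n)
from scipy.spatial.transform import Rotation as R
s=env.sense();M=R.from_euler("xyz",s["orientation"],degrees=True).as_matrix();print(M.round(3))
E
python3 base.py
```

```text
both [ 0.6057 -0.2374 -0.2294] 0.52 63
top [ 0.6071 -0.2382 -0.2131] 0.56 20
side [ 0.605  -0.2372 -0.2315] 0.48 44
board both [ 0.6181 -0.2323 -0.2608] 0.54 40
board top [ 0.6195 -0.2339 -0.2645] 0.51 20
board side [ 0.6171 -0.2314 -0.2617] 0.15 20
[[ 0.     0.231  0.973]
 [ 0.     0.973 -0.231]
 [-1.     0.     0.   ]]
```

Estimated poses so far:

| Item | Position (m) | Yaw (rad) | Note |
|---|---|---|---|
| Handle middle | (0.604, 0.220, 0.148) | −0.063 | Drawer about 8 mm open |
| Base carton | about (0.605, −0.239) | about −0.2 | To be refined later |

Next I'll go above the handle with the jaws partly closed.

Call:
apply_moves([
  [150, 46, -38.8, 0, 0, 0, -1.4],
  [150, 46, -38.8, 0, 0, 0, -1.4],
  [150, 46, -38.8, 0, 0, 0, -1.4],
  [150, 46, -38.8, 0, 0, 0, -1.4],
  [150, 46, -38.8, 0, 0, 0, -1.4],
  [150, 46, -38.8, 0, 0, 0, -1.4],
  [150, 46, -38.8, 0, 0, 0, -1.4],
  [150, 46, -38.8, 0, 0, 0, -1.4],
  [150, 46, -38.8, 0, 0, 0, -1.4],
  [150, 46, -38.8, 0, 0, 0, -1.4],
  [150, 46, -38.8, 0, 0, 0, -1.4],
  [150, 46, -38.8, 0, 0, 0, -1.4],
  [150, 46, -38.8, -5, 0, 0, -1.4],
], force=50)

```text
clock: 2.62
position: [0.6048, 0.2216, 0.2092]
orientation: [108.5, 89.6, 15.0]
contact_force: [1.6, -0.4, -1.2]
gripper_width: 0.0355
```

Run:
```python
from ed import *
d=env.capture("top");e=env.capture("side")
crop(d,160,120,160,110,5,"pics/t1.png");crop(e,220,100,160,115,5,"pics/s1.png")
s=env.sense();print(s)
```

```text
{'clock': 2.725, 'joints': array([1.42489726e+01, 3.26239685e+01, 9.00543127e+01, 5.35915976e-03,
       5.77352678e+01, 1.77151471e+01]), 'qd': array([-0.16782491, -2.75151808, -4.80249414,  0.13392647,  5.18014802,
       -0.18439699]), 'effort': array([-3.22401496e-01, -6.68190479e+01, -2.51089436e+01, -5.36171268e-03,
       -1.20777089e+00,  8.58776839e-04]), 'position': array([0.60153708, 0.22077   , 0.20253917]), 'orientation': array([ -72.90980128,   89.58642628, -166.37885294]), 'contact_force': array([-0.69275371, -0.24272775,  0.11335719]), 'moment': array([0.05484177, 0.02337104, 0.00807297]), 'gripper_width': 0.034758445916792405}
```

View pics/t1.png

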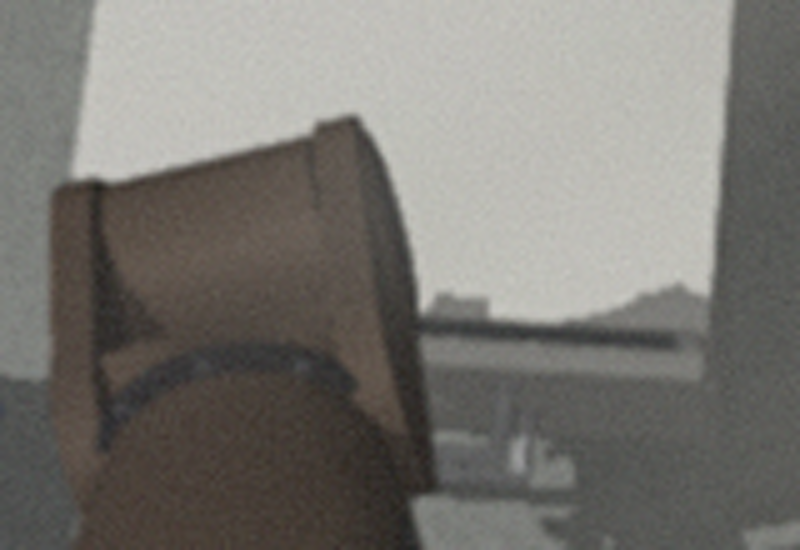

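View pics/s1.png

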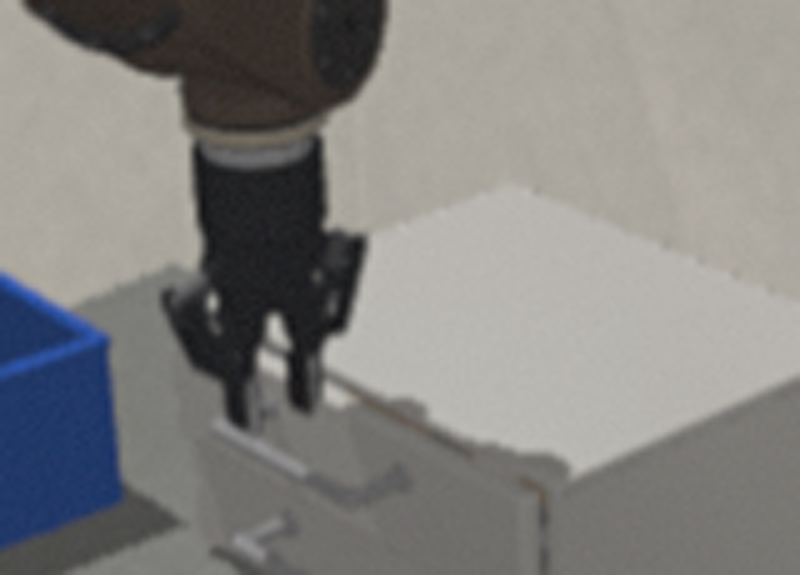

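The side view shows that the gripper's linkage sticks out sideways, so it would hit the drawer front if the jaws straddled the bar. Instead I'll turn the tool by 90° and hook the shut fingers behind the bar, in the 35 mm gap.

Call:
apply_moves([
  [255, 0, 0, 2, 0, 0, 0.18],
  [255, 1, 0, 2, 0, 0, 0.36],
  [255, 2.3, -0.1, 2, 0, 0, 0.54],
  [255, 2.3, -0.1, 2, 0, 0, 0.72],
  [255, 2.3, -0.1, 2, 0, 0, 0.9],
  [255, 2.3, -0.1, 2, 0, 0, 1.08],
  [255, 2.3, -0.1, 2, 0, 0, 1.26],
  [255, 2.3, -0.1, 2, 0, 0, 1.44],
  [255, 2.3, -0.1, 2, 0, 0, 1.571],
  [255, 2.3, -0.1, 1, 0, 0, 1.571],
  [255, 2.3, -0.1, 0, 0, 0, 1.571],
  [255, 2.3, -0.1, 0, 0, 0, 1.571],
  [255, 2.3, -0.1, 0, 0, 0, 1.571],
])

```text
clock: 4.35
position: [0.6272, 0.2192, 0.2063]
orientation: [150.0, 90.0, 146.4]
contact_force: [0.2, 0.1, -0.1]
gripper_width: 0.0004
```

Run:
```python
from ed import *
d=env.capture("top");e=env.capture("side")
crop(d,160,120,160,110,5,"pics/t2.png");crop(e,220,100,160,115,5,"pics/s2.png")
s=env.sense();print(s["clock"],s["position"],s["orientation"],s["joints"])
```

```text
4.45 [0.62729304 0.21916177 0.20656339] [35.88551562 89.97972295 32.31296455] [ 1.35642562e+01  3.40970622e+01  8.64244634e+01  7.56722786e-03
  5.94592736e+01 -7.28670370e+01]
```

View pics/s2.png

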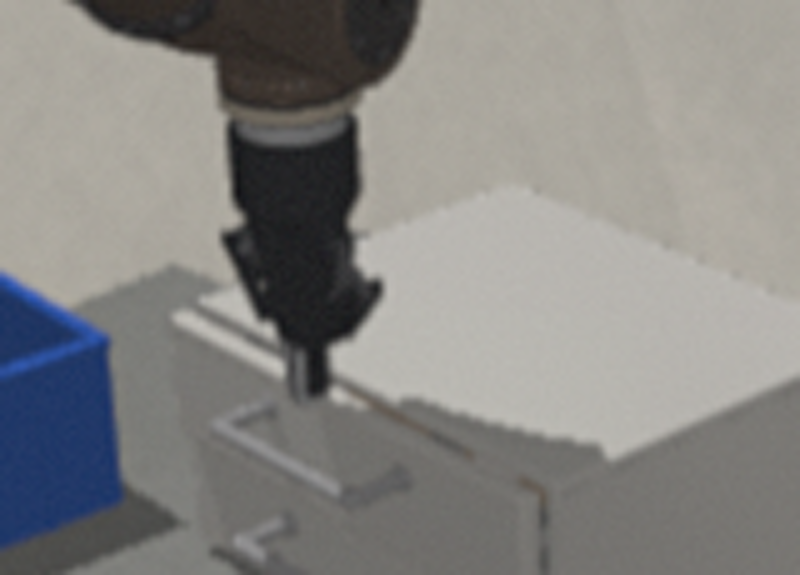

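The shut fingers, with tips at (312,397) in the crop, stand above the gap between bar and front. I'll lower them now.

Call:
apply_moves([
  [255, 0, 0, -1.5, 0, 0, 0],
  [255, 0, 0, -3, 0, 0, 0],
  [255, 0, 0, -4, 0, 0, 0],
  [255, 0, 0, -4.8, 0, 0, 0],
  [255, 0, 0, -4.8, 0, 0, 0],
  [255, 0, 0, -4.8, 0, 0, 0],
])

```text
clock: 5.2
position: [0.6273, 0.2192, 0.1586]
orientation: [24.3, 90.0, 20.8]
contact_force: [-0.2, -0.4, 0.2]
gripper_width: 0.0003
```

Run:
```python
from ed import *
e=env.capture("side")
crop(e,220,100,160,115,5,"pics/s3.png")
```

```text
(no output)
```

View pics/s3.png

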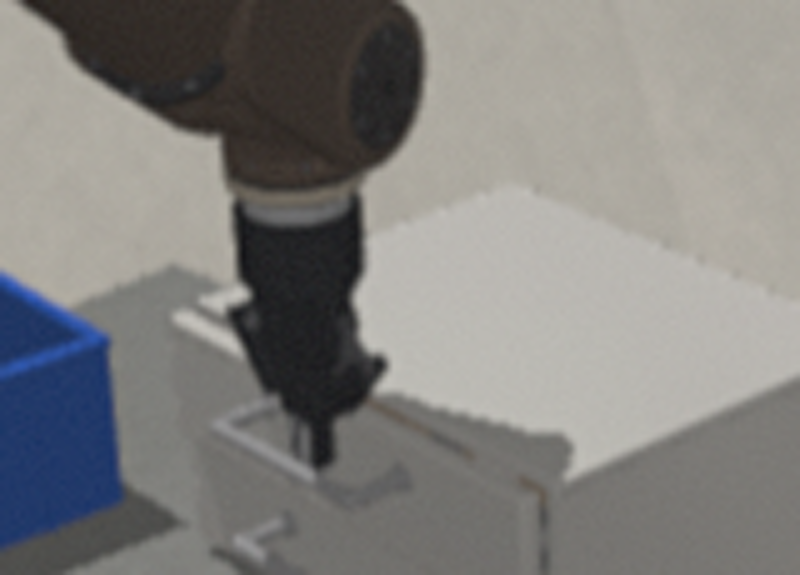

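Run:
```python
from ed import *
e=env.capture("side")
for P in [(.616,.219,.1336),(.627,.219,.1336),(.6045,.219,.148),(.6095,.219,.153),(.6045,.285,.148),(.6,.156,.148)]:
    print(P,(proj(e,P)[0]-[220,100])*5)
```

```text
(0.616, 0.219, 0.1336) [299.64545865 477.2427814 ]
(0.627, 0.219, 0.1336) [313.28562165 470.75875693]
(0.6045, 0.219, 0.148) [283.81779122 462.71875312]
(0.6095, 0.219, 0.153) [289.60215728 452.31738938]
(0.6045, 0.285, 0.148) [211.45748133 427.97545861]
(0.6, 0.156, 0.148) [350.30260958 500.16490201]
```

The projection agrees: the tips are about 14 mm below the bar's centre line and behind it. I'll pull along the unit's −x axis.

Call:
apply_moves([
  [255, -0.7, 0.04, 0, 0, 0, 0],
  [255, -2, 0.13, 0, 0, 0, 0],
  [255, -3.5, 0.22, 0, 0, 0, 0],
  [255, -5, 0.32, 0, 0, 0, 0],
  [255, -6.5, 0.41, 0, 0, 0, 0],
  [255, -8, 0.5, 0, 0, 0, 0],
  [255, -9.5, 0.6, 0, 0, 0, 0],
  [255, -11, 0.7, 0, 0, 0, 0],
  [255, -12.5, 0.8, 0, 0, 0, 0],
  [255, -14, 0.9, 0, 0, 0, 0],
  [255, -15, 0.95, 0, 0, 0, 0],
  [255, -16, 1.0, 0, 0, 0, 0],
  [255, -16.3, 1.03, 0, 0, 0, 0],
  [255, -16.3, 1.03, 0, 0, 0, 0],
])

```text
clock: 7.05
position: [0.4639, 0.2295, 0.1583]
orientation: [-169.7, 90.0, -173.2]
contact_force: [0.7, 0.3, 0.5]
gripper_width: 0.0003
```

Run:
```python
from ed import *
d=env.capture("top");e=env.capture("side")
crop(d,140,100,200,150,4,"pics/t4.png");crop(e,200,100,200,150,4,"pics/s4.png")
```

```text
(no output)
```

View pics/t4.png

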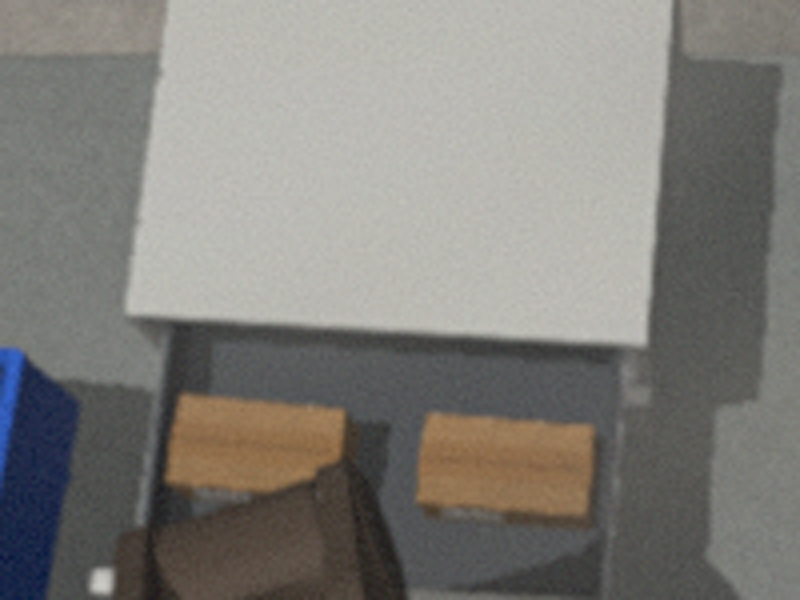

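View pics/s4.png

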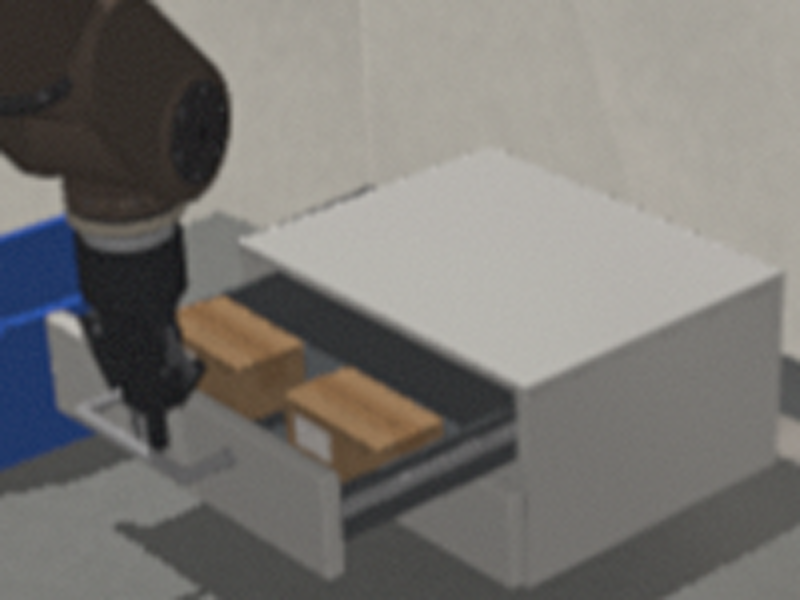

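The drawer slid out and both cartons show. In the top crop A is near (255,445) and B near (505,465). I'll pull gently on to the stop.

Call:
apply_moves([
  [255, -0.3, 0.02, 0, 0, 0, 0],
  [255, -0.6, 0.04, 0, 0, 0, 0],
  [255, -0.6, 0.04, 0, 0, 0, 0],
])

```text
clock: 7.52
position: [0.4597, 0.2298, 0.1584]
orientation: [11.5, 89.8, 8.0]
contact_force: [10.8, -2.3, -6.0]
gripper_width: 0.0
```

The force rose to 11 N, so the drawer is at its stop. I'll back off, lift, turn back and clear the view.

Call:
apply_moves([
  [255, 0.9, -0.05, 0, 0, 0, 0],
  [255, 0.9, -0.05, 2, 0, 0, 0],
  [200, 0.9, -0.05, 6, 0, 0, 0],
  [0, 2, -0.05, 11, 0, 0, -0.18],
  [0, 4, -5, 14, 0, 0, -0.36],
  [0, 6, -11, 14, 0, 0, -0.54],
  [0, 6, -17, 14, 0, 0, -0.72],
  [0, 6, -23, 14, 0, 0, -0.9],
  [0, 6, -28, 14, 0, 0, -1.08],
  [0, 6, -30, 14, 0, 0, -1.26],
  [0, 6, -30, 14, 0, 0, -1.44],
  [0, 6, -30, 14, 0, 0, -1.571],
  [0, 6, -30, 14, 0, 0, -1.571],
])

```text
clock: 9.15
position: [0.5181, -0.0702, 0.2982]
orientation: [-114.1, 90.0, 152.4]
contact_force: [0.1, -1.2, 0.3]
gripper_width: 0.0855
```

Run:
```python
from ed import *
d=env.capture("top");e=env.capture("side")
for n,v in(("top",d),("side",e)):
    for r in env.trace(v,"carton_a_centre"): print(n,round(r["conf"],2),r["location"],r["region"].sum())
crop(d,150,150,170,110,4.5,"pics/t5.png");crop(e,220,120,150,112,5.3,"pics/s5.png")
s=env.sense();print(s["clock"],s["position"],s["orientation"],s["joints"])
np.savez("/tmp/v.npz",t=d["pixels"],e=e["pixels"])
```

```text
top 0.87 [206.3, 214.3] 1152
side 0.66 [255.1, 191.3] 714
9.35 [ 0.51813989 -0.0700482   0.2983039 ] [-122.61808592   89.99045686  143.95907109] [-1.49415271e+01  1.72873064e+01  1.00292448e+02  3.87551389e-03
  6.24291495e+01 -1.15204781e+01]
```

View pics/t5.png

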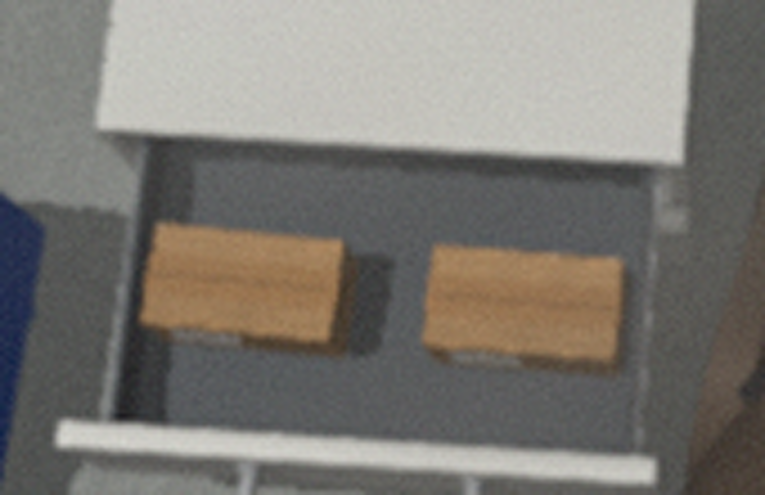

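View pics/s5.png

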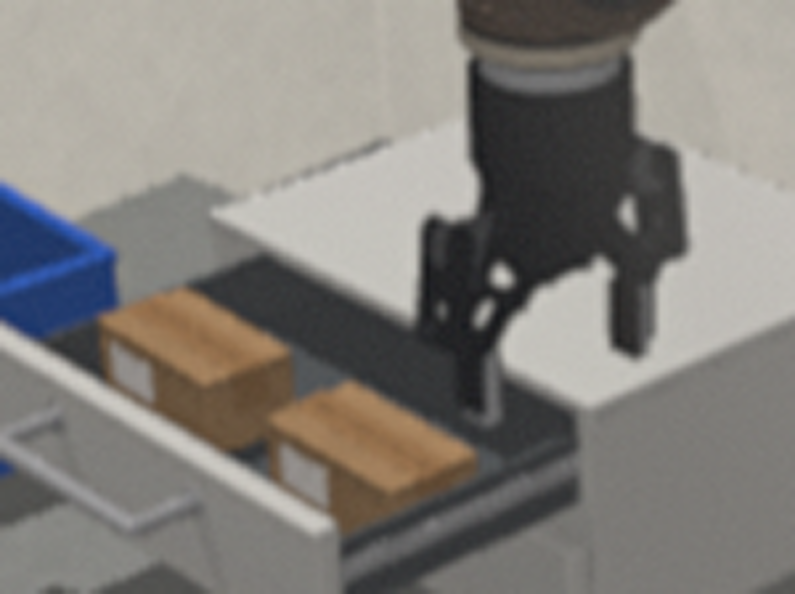

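Run:
```python
from ed import *
d=env.capture("top");e=env.capture("side")
f=lambda p,k,o:(np.array(p,float)+.5)/k-.5+np.array(o)
m=lambda p:box(p[0],p[1],p[2],.06,.11,.108,.156)
Q=[(4,5),(5,6),(6,7),(7,4)]
for n,t,s in(("A",[(158,224),(345,241),(333,343),(142,323)],[(185,290),(290,355),(207,385),(102,318)]),("B",[(433,244),(622,258),(615,362),(424,347)],[(347,382),(475,460),(388,495),(270,425)])):
    t=f(t,4.5,(150,150));s=f(s,5.3,(220,120))
    for nm,r in(("top",lambda p:(proj(d,m(p)[4:])-t).ravel()),("side",lambda p:(proj(e,m(p)[4:])-s).ravel()),("both",lambda p:np.r_[(proj(d,m(p)[4:])-t).ravel(),(proj(e,m(p)[4:])-s).ravel()])):
        k=least_squares(r,[.55,.2,-.06]);print(n,nm,k.x.round(4),np.abs(k.fun).max().round(2))
    for nm,v,E in(("both",[d,e],[Q,Q+[(6,2)]]),("top",[d],[Q]),("side",[e],[Q])):
        p,r,nn,o=edgefit(v,m,k.x,E);print(" edge",n,nm,p.round(4),r.round(2),nn)
```

```text
A top [ 0.5955  0.2971 -0.097 ] 0.36
A side [ 0.5939  0.299  -0.1148] 0.64
A both [ 0.5947  0.2978 -0.1034] 1.23
 edge A both [ 0.5959  0.2995 -0.1109] 0.45 43
 edge A top [ 0.5962  0.2988 -0.1072] 0.27 20
 edge A side [ 0.5953  0.3026 -0.0916] 0.19 20
B top [ 0.5835  0.1359 -0.0723] 0.4
B side [ 0.5789  0.136  -0.0834] 1.22
B both [ 0.5819  0.1365 -0.0766] 1.23
 edge B both [ 0.5843  0.1367 -0.0754] 0.55 43
 edge B top [ 0.5842  0.1361 -0.082 ] 0.28 20
 edge B side [ 0.5836  0.1399 -0.0753] 0.31 20
```

A lies at (0.596, 0.2985) with yaw −0.10, B at (0.584, 0.1365) with yaw −0.08. Both agree with the drawer dimensions. I'll take A first, since it is farther from the board and B then stays clear.

Call:
apply_moves([
  [0, 2, 6, 0, 0, 0, -0.04],
  [0, 4, 12, 0, 0, 0, -0.04],
  [0, 5, 18, 0, 0, 0, -0.04],
  [0, 6, 24, 0, 0, 0, -0.04],
  [0, 7, 30, 0, 0, 0, -0.04],
  [0, 7.8, 35, 0, 0, 0, -0.04],
  [0, 7.8, 36.8, -3, 0, 0, -0.04],
  [0, 7.8, 36.8, -7, 0, 0, -0.04],
  [0, 7.8, 36.8, -7, 0, 0, -0.04],
], force=40)

```text
clock: 10.58
position: [0.5951, 0.2978, 0.2257]
orientation: [-62.6, 89.7, -158.4]
contact_force: [0.6, 0.6, 0.3]
gripper_width: 0.0852
```

Run:
```python
from ed import *
d=env.capture("top");e=env.capture("side")
crop(d,150,120,170,130,4.5,"pics/t6.png");crop(e,200,90,150,112,5.3,"pics/s6.png")
s=env.sense();print(s["clock"],s["position"],s["joints"])
```

```text
10.675 [0.5966078  0.29784723 0.22940999] [ 2.08595955e+01  3.29942244e+01  8.47130479e+01 -4.08006038e-03
  6.22471222e+01  2.66941453e+01]
```

View pics/s6.png

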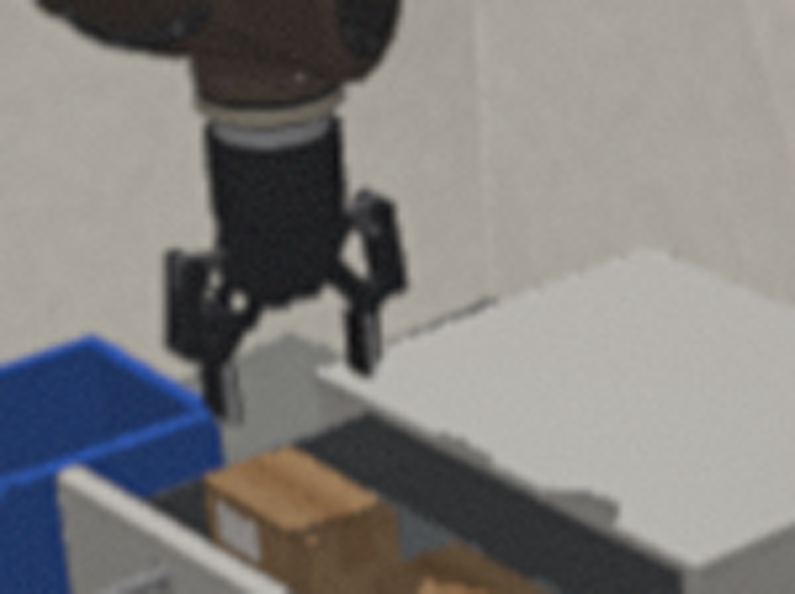

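The linkage sticks out beyond the fingers, so I'll measure it against the cabinet edge behind the carton.

Run:
```python
from ed import *
e=env.capture("side")
c=np.array([.5966,.2978,.2292]);u=np.array([np.cos(-.1),np.sin(-.1),0])
for nm,px in(("Rknuck out low",(407,290)),("Rknuck out top",(385,195)),("Rtip outer",(372,375)),("Rtip inner",(352,365)),("Ltip inner",(240,420)),("Ltip outer",(208,412)),("Lknuck low",(170,350)),("Lkn up",(167,255))):
    q=(np.array(px)+.5)/5.3-.5+[200,90]
    s=least_squares(lambda a:(proj(e,c+a[0]*u+[0,0,a[1]])[0]-q),[0,0]).x
    print(nm,(s*1000).round(0))
print(proj(e,[.6745,.2978,.176]))
```

```text
Rknuck out low [79. 30.]
Rknuck out top [68. 90.]
Rtip outer [ 51. -15.]
Rtip inner [38. -4.]
Ltip inner [-39. -13.]
Ltip outer [-59.  -2.]
Lknuck low [-79.  42.]
Lkn up [-74.  96.]
[[276.18018322 168.43233192]]
```

With TCP z at 0.153 the linkage's lower edge passes above the cabinet top, and the pads still overlap the carton by about 18 mm. I'll also shift 3 mm forward for clearance.

Call:
apply_moves([
  [0, -0.3, 0.1, -2, 0, 0, 0],
  [0, -0.3, 0.1, -4, 0, 0, 0],
  [0, -0.3, 0.1, -6, 0, 0, 0],
  [0, -0.3, 0.1, -7, 0, 0, 0],
  [0, -0.3, 0.1, -7.5, 0, 0, 0],
  [0, -0.3, 0.1, -7.5, 0, 0, 0],
  [60, -0.3, 0.1, -7.5, 0, 0, 0],
  [120, -0.3, 0.1, -7.5, 0, 0, 0],
  [120, -0.3, 0.1, -7.5, 0, 0, 0],
  [120, -0.3, 0.1, -7.5, 0, 0, 0],
], force=40)

```text
clock: 11.98
position: [0.5937, 0.299, 0.1543]
orientation: [113.3, 89.9, 17.4]
contact_force: [0.9, 0.1, 5.5]
gripper_width: 0.059
```

Gripped at 59 mm. I'll lift straight up and look.

Call:
apply_moves([
  [120, 0, 0, 0.6, 0, 0, 0],
  [120, 0, 0, 2, 0, 0, 0],
  [120, 0, 0, 4, 0, 0, 0],
  [120, 0, 0, 7, 0, 0, 0],
  [120, 0, 0, 10, 0, 0, 0],
  [120, 0, 0, 13, 0, 0, 0],
  [120, 0, -4, 14, 0, 0, 0],
  [120, 0, -9, 14, 0, 0, 0],
  [120, 0, -14, 14, 0, 0, 0],
  [120, 0, -19, 14, 0, 0, 0],
  [120, 0, -24, 14, 0, 0, 0],
  [120, 0, -27, 14, 0, 0, 0],
  [120, 0, -27, 14, 0, 0, 0],
])

```text
clock: 13.6
position: [0.593, 0.027, 0.294]
orientation: [71.6, 90.0, -24.4]
contact_force: [0.8, 0.7, -2.8]
gripper_width: 0.059
```

Run:
```python
from ed import *
d=env.capture("top");e=env.capture("side")
crop(e,250,90,200,150,4,"pics/s7.png")
s=env.sense();print(s["clock"],s["position"],s["joints"],s["contact_force"],s["gripper_width"])
```

```text
13.7 [0.59305567 0.02900979 0.29379717] [-3.57660758e+00  2.35523033e+01  9.11025339e+01  1.36680576e-02
  6.53300222e+01  2.29390569e+00] [ 0.36869594  0.49512677 -3.19935985] 0.05918166347641613
```

View pics/s7.png

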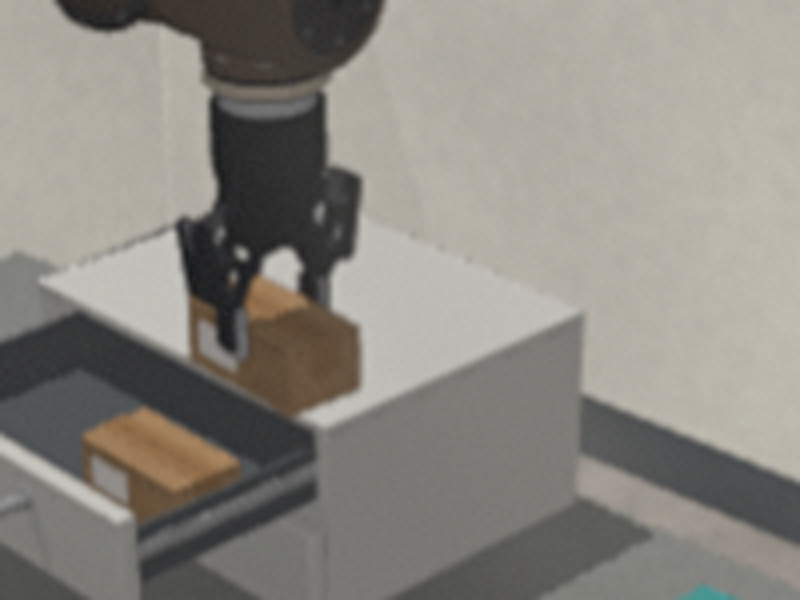

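A is held level, with its label face at (215,345) in the crop. I'll go to a hover above the base carton and compare both in the same pictures, so the camera bias cancels.

Call:
apply_moves([
  [120, 0.2, -5, 0, 0, 0, -0.02],
  [120, 0.4, -10, 0, 0, 0, -0.05],
  [120, 0.7, -15, 0, 0, 0, -0.08],
  [120, 1.0, -20, 0, 0, 0, -0.11],
  [120, 1.2, -25, 0, 0, 0, -0.11],
  [120, 1.25, -26.7, -2, 0, 0, -0.11],
  [120, 1.25, -26.7, -6, 0, 0, -0.11],
  [120, 1.25, -26.7, -10, 0, 0, -0.11],
  [120, 1.25, -26.7, -13, 0, 0, -0.11],
  [120, 1.25, -26.7, -14, 0, 0, -0.11],
  [120, 1.25, -26.7, -14, 0, 0, -0.11],
  [120, 1.25, -26.7, -14, 0, 0, -0.11],
])

```text
clock: 15.2
position: [0.6063, -0.238, 0.1546]
orientation: [76.3, 89.9, -25.8]
contact_force: [-0.5, 0.2, -3.1]
gripper_width: 0.0592
```

Run:
```python
from ed import *
d=env.capture("top");e=env.capture("side")
crop(e,340,205,115,86,7,"pics/s8.png");crop(d,355,165,110,82,7,"pics/t8.png")
s=env.sense();print(s["clock"],s["position"],s["joints"],s["joints"][0]-s["joints"][5],s["contact_force"],s["gripper_width"])
```

```text
15.3 [ 0.60608433 -0.23816637  0.15457478] [-2.72617610e+01  3.63427125e+01  9.11937619e+01  2.89256894e-03
  5.23488522e+01 -1.51278851e+01] -12.133875865991323 [-0.09930618  0.84951628 -2.56257889] 0.059153376635725514
```

View pics/s8.png

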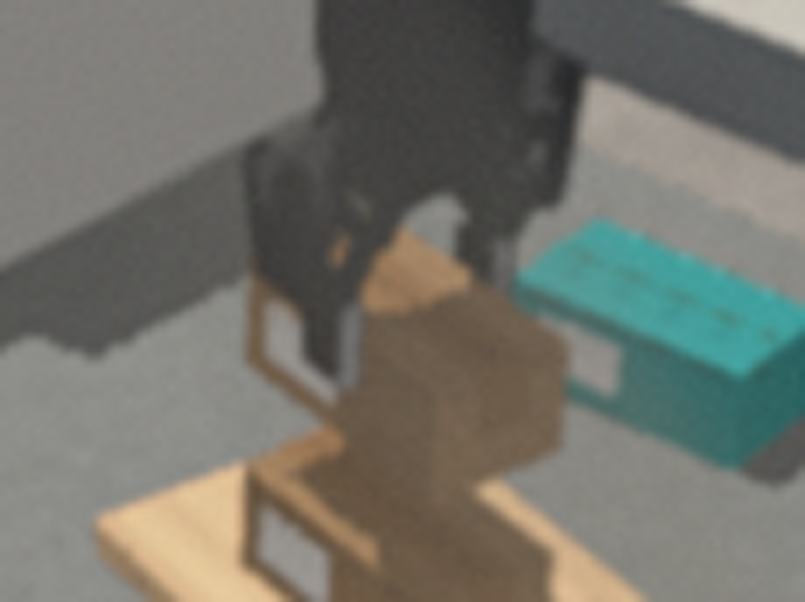

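View pics/t8.png

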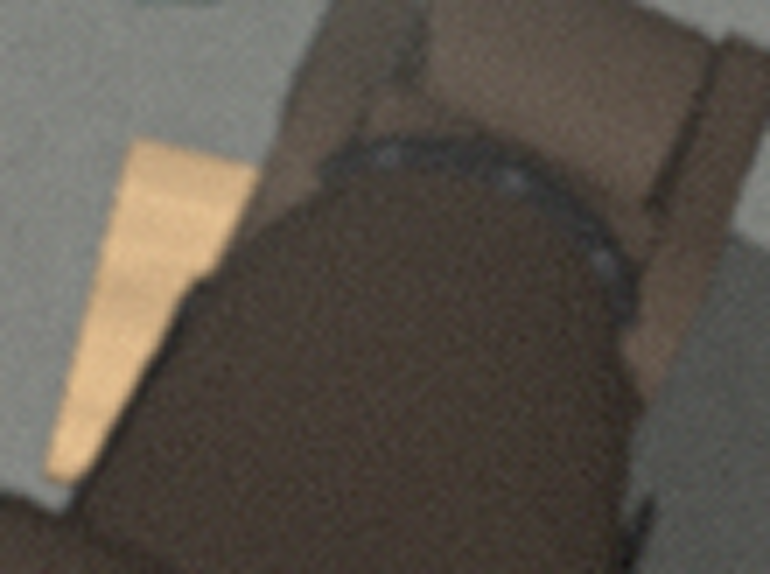

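```bash
cat > b2.py <<'E'
from ed import *
d=env.capture("top");e=env.capture("side")
d0=dict(d);d0["pixels"]=cv2.imread("pics/top0.png")[:,:,::-1];e0=dict(e);e0["pixels"]=cv2.imread("pics/side0.png")[:,:,::-1]
m=lambda p:box(p[0],p[1],p[2],.06,.11,.018,.066)
def perEdge(v,p,E,rad=2.5):
    for i,j in E:
        P=m(p);t=np.linspace(.12,.88,40)[:,None];q=proj(v,P[i]*(1-t)+P[j]*t)
        tv=q[-1]-q[0];tv/=np.linalg.norm(tv);nv=np.array([-tv[1],tv[0]]);o=np.arange(-rad,rad+.01,.5)
        X=q[:,None]+o[None,:,None]*nv
        I=map_coordinates(gray(v).sum(-1),[X[...,1],X[...,0]],order=1)
        print((i,j),"h1",I[:20].mean(0).round(0).astype(int),"h2",I[20:].mean(0).round(0).astype(int))
p=[.605,-.2385,-.21]
print("side");perEdge(e0,p,[(4,5),(5,6),(6,7),(7,4),(3,7),(6,2),(2,3),(5,1),(1,2)])
print("top");perEdge(d0,p,[(4,5),(5,6),(6,7),(7,4)])
def ov(v,p,x0,y0,w,h,f,name):
    im=cv2.resize(v["pixels"][y0:y0+h,x0:x0+w,::-1],None,fx=f,fy=f,interpolation=cv2.INTER_CUBIC)
    q=((proj(v,m(p))-[x0,y0]+.5)*f-.5).round().astype(int)
    for i,j in [(4,5),(5,6),(6,7),(7,4),(3,7),(6,2),(2,3),(5,1),(1,2)]: cv2.line(im,tuple(map(int,q[i])),tuple(map(int,q[j])),(0,255,0),1)
    cv2.imwrite(name,im)
ov(e0,p,370,255,60,55,10,"pics/ov_s.png");ov(d0,p,380,195,60,45,10,"pics/ov_t.png")
E
python3 b2.py
```

```text
side
(4, 5) h1 [396 403 405 401 391 377 362 348 338 331 327] h2 [388 398 403 400 391 377 362 348 337 331 327]
(5, 6) h1 [254 251 250 253 260 271 284 296 307 315 320] h2 [232 232 235 240 249 261 274 285 294 299 301]
(6, 7) h1 [224 224 230 241 258 277 293 305 312 315 315] h2 [253 238 233 238 252 271 289 303 311 315 316]
(7, 4) h1 [330 328 325 321 316 312 308 305 303 303 303] h2 [332 331 329 325 320 315 310 305 302 299 297]
(3, 7) h1 [453 450 434 417 380 343 304 269 262 257 276] h2 [452 445 432 410 376 338 295 262 242 233 237]
(6, 2) h1 [238 238 237 237 236 236 235 234 232 230 228] h2 [240 238 236 235 234 233 233 236 240 247 255]
(2, 3) h1 [460 453 442 424 397 360 319 279 248 228 218] h2 [464 456 444 424 396 358 318 282 260 253 259]
(5, 1) h1 [435 435 432 426 408 386 354 321 293 269 258] h2 [415 409 402 389 374 350 325 300 276 261 249]
(1, 2) h1 [285 284 284 282 279 273 266 258 251 247 244] h2 [304 296 291 285 278 269 260 252 244 239 236]
top
(4, 5) h1 [454 442 427 408 387 366 349 336 328 324 323] h2 [451 436 418 398 377 359 344 334 328 326 325]
(5, 6) h1 [287 283 284 287 291 294 297 298 299 299 300] h2 [294 291 289 290 292 295 298 300 301 301 301]
(6, 7) h1 [235 208 196 198 212 233 256 278 294 303 309] h2 [291 275 265 260 259 263 272 283 295 305 311]
(7, 4) h1 [447 433 412 382 348 319 298 290 290 293 296] h2 [427 417 399 376 348 322 305 297 296 299 302]
```

View pics/ov_s.png

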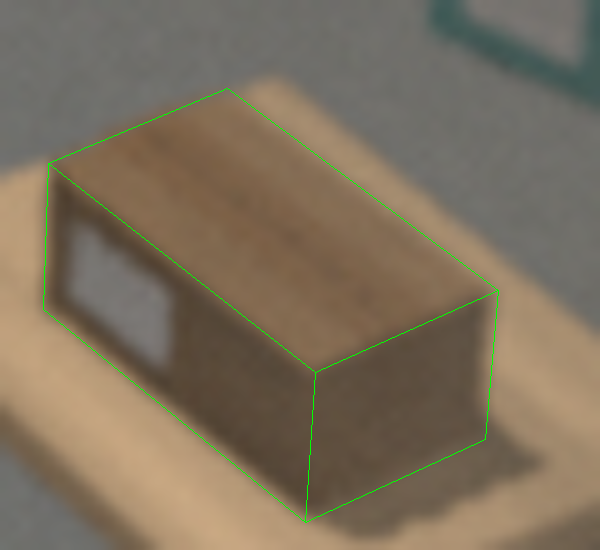

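View pics/ov_t.png

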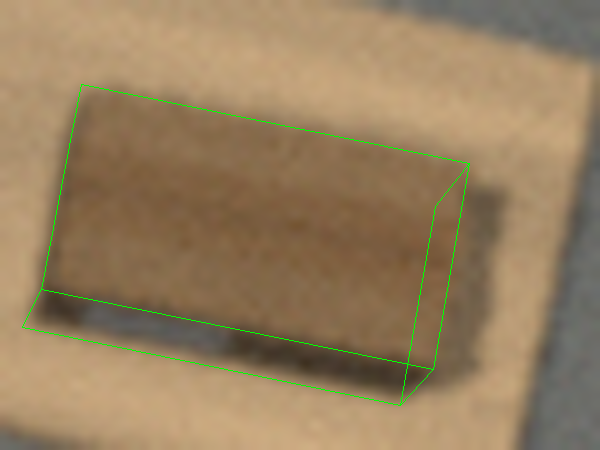

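```bash
cat > h2.py <<'E'
import sys
from ed import *
z0,x,y,yaw=map(float,sys.argv[1:5]);nm=sys.argv[5]
e=env.capture("side")
m=lambda p:box(p[0],p[1],p[2],.06,.11,z0,z0+.048)
E=[(4,5),(5,6),(6,7),(7,4),(3,7),(6,2),(2,3),(5,1),(1,2)]
def perEdge(v,p,E,rad=2.5):
    for i,j in E:
        P=m(p);t=np.linspace(.12,.88,40)[:,None];q=proj(v,P[i]*(1-t)+P[j]*t)
        tv=q[-1]-q[0];tv/=np.linalg.norm(tv);nv=np.array([-tv[1],tv[0]]);o=np.arange(-rad,rad+.01,.5)
        X=q[:,None]+o[None,:,None]*nv
        I=map_coordinates(gray(v).sum(-1),[X[...,1],X[...,0]],order=1)
        print((i,j),"h1",I[:20].mean(0).round(0).astype(int),"h2",I[20:].mean(0).round(0).astype(int))
p=[x,y,yaw];perEdge(e,p,E)
q=proj(e,m(p));x0,y0=(q.min(0)-5).astype(int);w,h=(q.max(0)-q.min(0)+11).astype(int)
f=10
im=cv2.resize(e["pixels"][y0:y0+h,x0:x0+w,::-1],None,fx=f,fy=f,interpolation=cv2.INTER_CUBIC)
q=((q-[x0,y0]+.5)*f-.5).round().astype(int)
for i,j in E: cv2.line(im,tuple(map(int,q[i])),tuple(map(int,q[j])),(0,255,0),1)
cv2.imwrite(nm,im)
E
python3 h2.py .1088 .6061 -.2382 -.2118 pics/ov_h.png
```

```text
(4, 5) h1 [306 311 318 326 336 348 360 370 377 380 379] h2 [292 287 286 287 289 290 290 289 288 287 286]
(5, 6) h1 [295 293 290 287 284 283 282 282 283 285 288] h2 [278 278 277 276 276 275 274 273 272 270 268]
(6, 7) h1 [273 274 274 275 277 278 279 279 279 280 281] h2 [244 228 216 208 204 203 204 206 207 208 208]
(7, 4) h1 [193 192 193 193 193 193 193 193 193 193 194] h2 [213 213 213 212 211 210 209 209 211 213 216]
(3, 7) h1 [409 402 388 371 346 324 310 304 316 333 360] h2 [357 356 351 340 324 306 288 276 269 267 267]
(6, 2) h1 [295 295 295 294 293 291 288 284 280 277 274] h2 [293 293 292 292 292 290 287 283 278 273 269]
(2, 3) h1 [254 256 258 260 261 261 261 261 261 261 262] h2 [389 389 385 375 359 338 317 302 297 303 317]
(5, 1) h1 [379 375 370 365 358 348 336 324 311 302 295] h2 [382 385 386 386 382 376 363 348 330 314 304]
(1, 2) h1 [422 419 415 409 399 384 365 345 325 310 300] h2 [357 365 371 375 375 369 357 342 326 313 303]
```

View pics/ov_h.png

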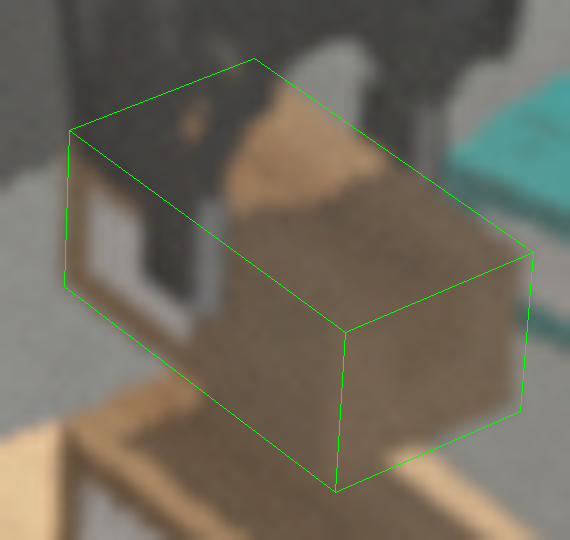

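The side view overlays match for yaw and y. Relative to the base the held carton is about 1.2 mm too far in +x. I'll correct that, lower to a gap of about 3 mm and look again.

Call:
apply_moves([
  [120, -0.12, 0, -1, 0, 0, 0],
  [120, -0.12, 0, -2, 0, 0, 0],
  [120, -0.12, 0, -3, 0, 0, 0],
  [120, -0.12, 0, -3.7, 0, 0, 0],
  [120, -0.12, 0, -4, 0, 0, 0],
  [120, -0.12, 0, -4, 0, 0, 0],
  [120, -0.12, 0, -4, 0, 0, 0],
])

```text
clock: 16.32
position: [0.6046, -0.2382, 0.1136]
orientation: [78.0, 90.0, -24.1]
contact_force: [0.6, 0.4, -2.7]
gripper_width: 0.0591
```

Run:
```python
from ed import *
e=env.capture("side")
crop(e,360,220,90,95,8,"pics/s9.png")
s=env.sense();print(s["clock"],s["position"],s["joints"][0]-s["joints"][5],s["contact_force"],s["gripper_width"])
```

```text
16.375 [ 0.60460594 -0.23822065  0.1136754 ] -12.147910514695555 [ 0.2801902  -0.42989311 -2.33945119] 0.05927115196500504
```

View pics/s9.png

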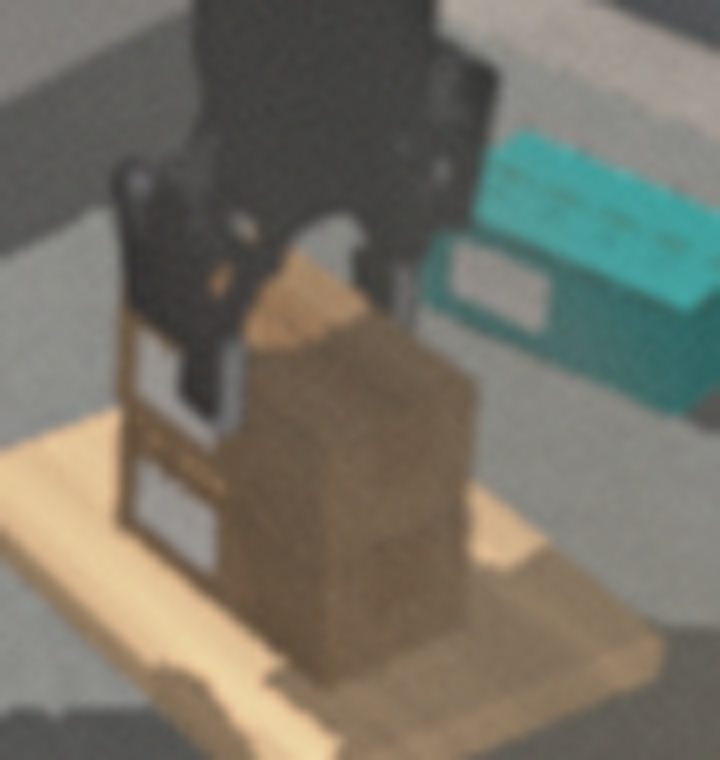

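```bash
python3 h2.py .0679 .6046 -.2382 -.212 pics/ov_h2.png; echo; python3 h2.py .018 .6046 -.2382 -.212 pics/ov_b2.png
```

```text
(4, 5) h1 [301 308 316 326 337 349 360 369 373 374 372] h2 [343 342 338 332 323 314 305 297 291 286 283]
(5, 6) h1 [293 289 286 283 281 279 278 278 279 280 282] h2 [276 275 275 274 273 272 271 271 270 269 268]
(6, 7) h1 [265 266 267 268 270 272 273 273 273 272 272] h2 [242 222 204 193 187 185 187 189 191 192 193]
(7, 4) h1 [177 177 177 176 176 176 176 176 176 176 177] h2 [216 221 223 224 221 216 211 206 204 205 208]
(3, 7) h1 [411 403 392 372 348 327 307 305 312 332 359] h2 [411 403 393 370 345 315 285 267 252 250 250]
(6, 2) h1 [291 290 290 290 289 286 283 279 274 270 267] h2 [286 285 285 285 283 281 277 272 267 262 259]
(2, 3) h1 [258 253 249 249 250 252 253 253 253 253 253] h2 [297 280 272 270 272 273 274 275 281 292 309]
(5, 1) h1 [401 400 399 397 390 380 362 343 324 306 296] h2 [405 407 409 409 406 395 380 359 337 318 302]
(1, 2) h1 [293 288 285 282 281 281 282 284 286 288 289] h2 [271 271 271 272 272 273 275 278 282 285 287]

(4, 5) h1 [264 265 267 269 271 273 274 274 274 274 273] h2 [279 278 278 278 279 279 279 280 280 281 282]
(5, 6) h1 [295 290 286 283 280 279 279 281 283 286 288] h2 [273 273 272 272 271 272 273 275 278 282 285]
(6, 7) h1 [262 256 251 249 249 250 252 253 253 253 253] h2 [319 296 279 271 269 271 273 274 276 281 292]
(7, 4) h1 [374 372 368 361 352 342 333 325 319 315 312] h2 [206 212 219 224 229 233 237 240 243 246 249]
(3, 7) h1 [563 561 548 530 491 446 398 349 329 321 336] h2 [564 561 546 528 485 440 385 331 302 276 276]
(6, 2) h1 [285 285 284 282 280 275 270 264 259 256 253] h2 [289 287 283 279 274 269 265 262 262 262 264]
(2, 3) h1 [533 520 507 490 464 428 384 338 300 272 257] h2 [577 569 557 537 505 461 411 364 330 316 321]
(5, 1) h1 [496 493 486 472 449 420 383 351 322 302 292] h2 [341 339 335 331 326 318 310 301 295 291 288]
(1, 2) h1 [345 344 343 339 334 326 317 307 298 292 288] h2 [349 349 347 342 335 325 313 302 293 287 283]
```

View pics/ov_h2.png

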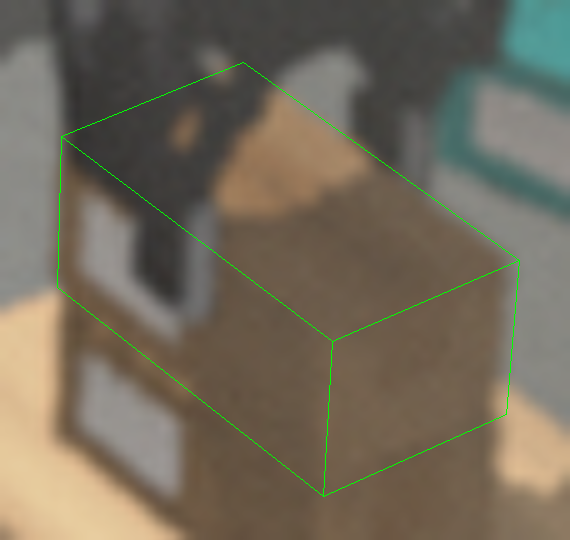

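View pics/ov_b2.png

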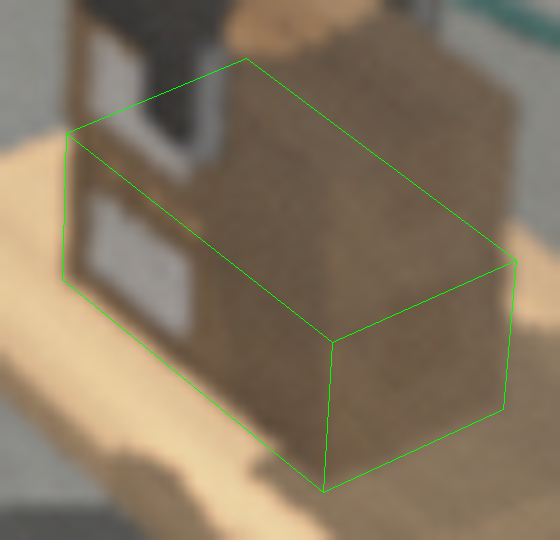

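The upper carton sits about 0.35 px (0.7 mm) too far left in the image. I'll correct by (+0.5, −0.5) mm and set it down gently.

Call:
apply_moves([
  [120, 0.05, -0.05, 0, 0, 0, 0],
  [120, 0.05, -0.05, -0.05, 0, 0, 0],
  [120, 0.05, -0.05, -0.1, 0, 0, 0],
  [120, 0.05, -0.05, -0.15, 0, 0, 0],
  [120, 0.05, -0.05, -0.15, 0, 0, 0],
])

```text
clock: 17.1
position: [0.605, -0.2387, 0.1124]
orientation: [76.7, 90.0, -25.5]
contact_force: [-3.7, 0.5, 4.5]
gripper_width: 0.0594
```

Contact felt: vertical force went from −2.5 to +4.5 N. I'll release slowly and rise.

Call:
apply_moves([
  [72, 0, 0, 0, 0, 0, 0],
  [66, 0, 0, 0, 0, 0, 0],
  [55, 0, 0, 0, 0, 0, 0],
  [35, 0, 0, 0, 0, 0, 0],
  [15, 0, 0, 0, 0, 0, 0],
  [15, 0, 0, 0, 0, 0, 0],
  [15, 0, 0, 1, 0, 0, 0],
  [15, 0, 0, 3, 0, 0, 0],
  [10, 0, 0, 6, 0, 0, 0],
  [0, 0, 0, 10, 0, 0, 0],
  [0, 0, 2, 15, 0, 0, 0],
  [0, 0, 8, 18, 0, 0, 0.04],
  [0, 0, 14, 18, 0, 0, 0.08],
  [0, 0, 20, 18, 0, 0, 0.13],
  [0, 0, 26, 18, 0, 0, 0.13],
  [0, 0, 26, 18, 0, 0, 0.13],
])

```text
clock: 19.1
position: [0.6046, 0.025, 0.2928]
orientation: [109.9, 89.9, 15.4]
contact_force: [0.1, 0.1, -0.1]
gripper_width: 0.0855
```

```bash
python3 - <<'E'
from ed import *
d=env.capture("top");e=env.capture("side")
crop(e,360,220,90,95,8,"pics/s10.png");crop(d,375,175,70,70,8,"pics/t10.png")
cv2.imwrite("pics/top10.png",d["pixels"][:,:,::-1]);cv2.imwrite("pics/side10.png",e["pixels"][:,:,::-1])
s=env.sense();print(s["clock"],s["position"],s["joints"][0]-s["joints"][5],s["contact_force"],s["gripper_width"])
E
python3 h2.py .066 .605 -.2387 -.212 pics/ov_h3.png; echo; python3 h2.py .018 .605 -.2387 -.212 pics/ov_b3.png
```

```text
19.2 [0.60491868 0.02171582 0.29246135] -4.62287407686221 [ 0.14154435 -0.3081767  -0.39728276] 0.08554619916345169
(4, 5) h1 [376 375 372 366 358 347 335 325 318 315 314] h2 [375 377 378 378 377 377 378 378 378 378 377]
(5, 6) h1 [281 278 277 278 283 294 308 325 340 352 361] h2 [266 266 267 269 275 285 299 313 327 337 343]
(6, 7) h1 [256 257 262 272 288 307 324 338 346 350 350] h2 [276 258 246 239 238 241 244 247 249 250 250]
(7, 4) h1 [377 366 349 327 302 280 263 252 247 245 245] h2 [369 359 344 325 305 285 270 260 254 251 249]
(3, 7) h1 [316 302 289 278 267 262 260 268 279 299 318] h2 [382 378 367 350 328 300 278 261 253 254 257]
(6, 2) h1 [276 276 276 276 275 275 274 273 272 270 268] h2 [271 271 271 271 271 271 271 270 269 268 267]
(2, 3) h1 [241 238 238 240 244 247 250 251 250 250 249] h2 [272 254 241 235 234 236 239 242 247 257 269]
(5, 1) h1 [379 379 378 375 369 359 345 327 311 296 286] h2 [385 383 382 377 369 359 343 328 311 298 288]
(1, 2) h1 [286 280 275 271 269 268 268 270 273 275 276] h2 [261 261 261 260 260 260 262 265 268 271 273]

(4, 5) h1 [340 343 347 351 356 360 362
[... 206 characters left out ...]
 250 251 250 249 249] h2 [270 253 241 235 235 236 239 242 248 257 270]
(7, 4) h1 [335 341 347 350 351 349 347 344 340 336 331] h2 [253 254 255 257 259 264 269 276 284 290 295]
(3, 7) h1 [324 323 317 309 294 280 268 260 267 277 299] h2 [325 321 316 307 294 281 267 258 253 253 257]
(6, 2) h1 [270 270 270 270 270 270 268 266 263 260 258] h2 [275 272 270 268 267 267 267 267 267 266 265]
(2, 3) h1 [334 329 323 314 301 285 268 253 242 235 233] h2 [332 327 320 310 297 281 266 256 254 261 275]
(5, 1) h1 [505 503 493 481 457 429 393 358 327 300 287] h2 [437 426 415 401 387 368 347 326 306 293 282]
(1, 2) h1 [327 326 325 323 319 313 305 297 288 282 278] h2 [352 344 337 330 321 311 300 289 280 274 270]
```

View pics/s10.png

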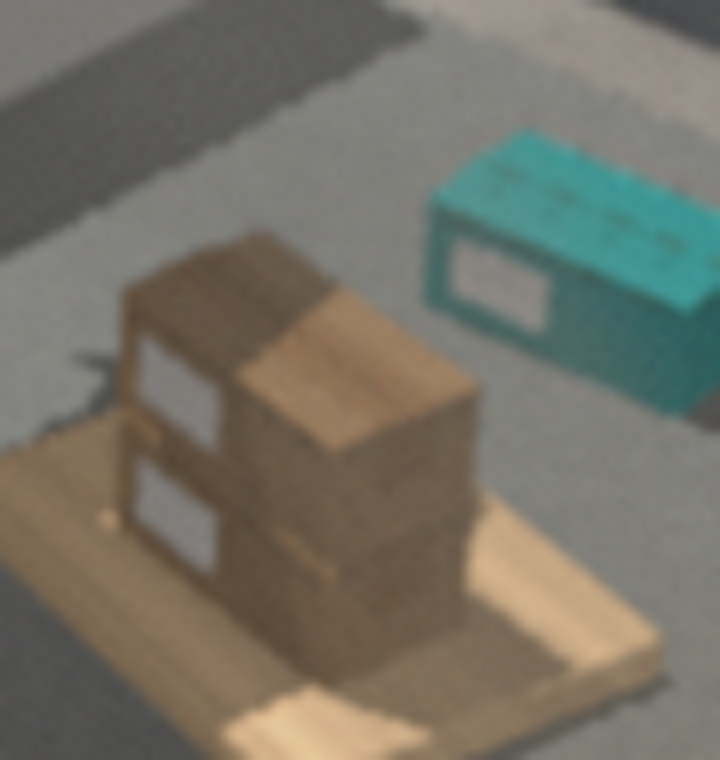

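View pics/t10.png

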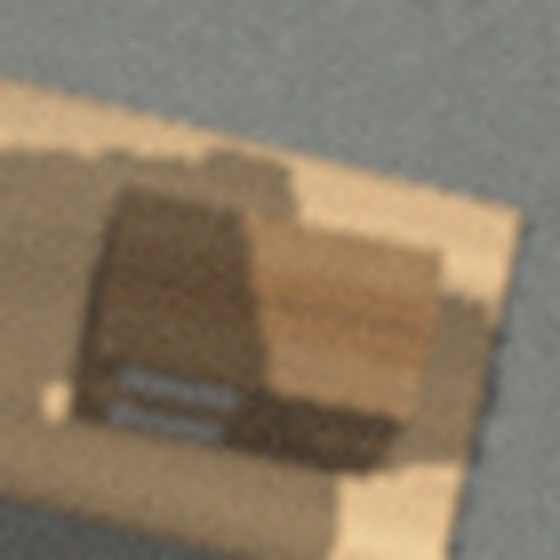

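Run:
```python
from ed import *
e=env.capture("side")
m=lambda p:box(p[0],p[1],p[2],.06,.11,.066,.114)
P=m([.605,-.2387,-.212]);g=e["pixels"].astype(np.float32).sum(-1)
o=np.arange(-4,4.01,.5)
for t0 in np.arange(.0,1,.06):
    t=np.linspace(t0,t0+.06,8)[:,None];q=proj(e,P[2]*(1-t)+P[3]*t);tv=q[-1]-q[0];tv/=np.linalg.norm(tv);nv=np.array([-tv[1],tv[0]])
    X=q[:,None]+o[None,:,None]*nv;print(t0.round(2),map_coordinates(g,[X[...,1],X[...,0]],order=1).mean(0).round().astype(int))
# px per mm of x ledge, perpendicular
a=proj(e,P[2]);b=proj(e,P[2]-[.01*np.cos(-.212),.01*np.sin(-.212),0]);print(((b-a)@nv)/10)
a=proj(e,P[2]);b=proj(e,P[2]+[0,0,.01]);print(((b-a)@nv)/10)
```

```text
0.0 [258 255 254 255 257 261 270 283 293 296 290 278 269 267 267 267 270]
0.06 [248 246 246 249 253 256 264 274 283 285 280 271 265 264 266 267 268]
0.12 [237 238 241 242 245 250 256 271 283 284 277 269 263 258 258 260 263]
0.18 [235 234 236 236 236 240 248 260 274 280 276 266 259 256 256 258 258]
0.24 [233 232 232 233 232 234 238 244 250 255 255 253 253 254 256 257 256]
0.3 [231 231 231 231 229 228 229 232 236 240 243 245 247 248 251 254 256]
0.36 [232 230 230 229 226 224 224 226 230 232 235 237 236 235 238 242 246]
0.42 [313 292 272 253 239 231 226 226 231 236 239 240 239 237 238 237 238]
0.48 [364 343 312 275 244 228 223 225 229 235 239 239 239 240 241 240 238]
0.54 [359 336 307 272 241 223 219 223 230 234 236 237 238 241 246 247 244]
0.6 [359 337 307 275 246 226 218 222 230 233 234 236 244 260 280 295 300]
0.66 [360 337 306 273 245 226 216 217 224 231 236 243 254 277 308 337 356]
0.72 [350 333 304 271 243 225 218 219 225 229 231 235 248 272 304 335 358]
0.78 [292 288 273 255 241 238 242 250 257 256 248 244 255 278 307 337 360]
0.84 [256 249 241 238 234 234 245 259 271 274 264 257 263 281 308 337 359]
0.9 [296 287 277 269 262 254 255 263 269 269 265 264 272 293 322 350 366]
0.96 [323 321 316 310 308 304 296 287 279 269 259 257 263 275 293 315 334]
[-0.30254026]
[0.26280023]
```

Placed. A faint lit ledge at the seam suggests A sits about 1 to 1.5 mm towards +x of the base, which still looks flush. I'll check that B is still where it was.

Run:
```python
from ed import *
d=env.capture("top");e=env.capture("side")
m=lambda p:box(p[0],p[1],p[2],.06,.11,.108,.156)
Q=[(4,5),(5,6),(6,7),(7,4)]
for nm,v,E in(("both",[d,e],[Q,Q+[(6,2)]]),("top",[d],[Q]),("side",[e],[Q])):
    p,r,nn,o=edgefit(v,m,[.584,.1365,-.077],E);print(nm,p.round(4),r.round(2),nn)
crop(d,180,140,130,100,6,"pics/t11.png")
```

```text
both [ 0.5847  0.1377 -0.0664] 0.65 34
top [ 0.585   0.1367 -0.0657] 0.29 10
side [ 0.5837  0.1399 -0.0754] 0.33 20
```

View pics/t11.png

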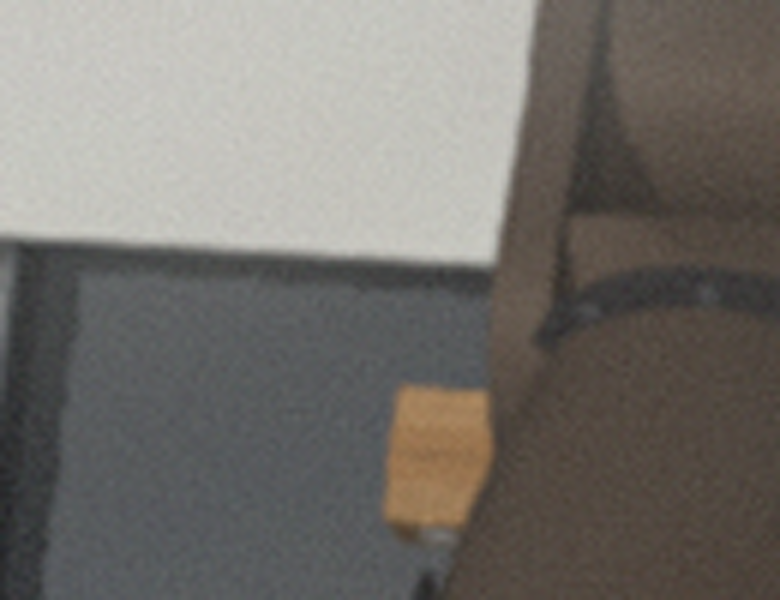

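B has not moved: the fits agree within about 1 mm. I'll pick it up.

Call:
apply_moves([
  [0, -1, 6, 0, 0, 0, 0.005],
  [0, -2.3, 11.5, -1, 0, 0, 0.005],
  [0, -2.3, 11.5, -5, 0, 0, 0.005],
  [0, -2.3, 11.5, -8, 0, 0, 0.005],
  [0, -2.3, 11.5, -10.5, 0, 0, 0.005],
  [0, -2.3, 11.5, -12.5, 0, 0, 0.005],
  [0, -2.3, 11.5, -13.5, 0, 0, 0.005],
  [0, -2.3, 11.5, -13.9, 0, 0, 0.005],
  [0, -2.3, 11.5, -13.9, 0, 0, 0.005],
  [60, -2.3, 11.5, -13.9, 0, 0, 0.005],
  [120, -2.3, 11.5, -13.9, 0, 0, 0.005],
  [120, -2.3, 11.5, -13.9, 0, 0, 0.005],
  [120, -2.3, 11.5, -13.9, 0, 0, 0.005],
], force=40)

```text
clock: 21.08
position: [0.5824, 0.1364, 0.1537]
orientation: [99.0, 89.9, 4.6]
contact_force: [0.1, -0.6, 7.2]
gripper_width: 0.0594
```

Call:
apply_moves([
  [120, 0, 0, 0.6, 0, 0, 0],
  [120, 0, 0, 2.5, 0, 0, 0],
  [120, 0, 0, 5.5, 0, 0, 0],
  [120, 0, 0, 9, 0, 0, 0],
  [120, 0, -3, 12, 0, 0, 0],
  [120, 0.4, -8, 13, 0, 0, -0.03],
  [120, 0.8, -13, 13, 0, 0, -0.06],
  [120, 1.2, -18, 13, 0, 0, -0.09],
  [120, 1.6, -23, 13, 0, 0, -0.12],
  [120, 2.0, -28, 13, 0, 0, -0.136],
  [120, 2.2, -33, 12, 0, 0, -0.136],
  [120, 2.25, -36.5, 10, 0, 0, -0.136],
  [120, 2.25, -37.5, 8, 0, 0, -0.136],
  [120, 2.25, -37.5, 6.5, 0, 0, -0.136],
  [120, 2.25, -37.5, 5.2, 0, 0, -0.136],
  [120, 2.25, -37.5, 5.2, 0, 0, -0.136],
  [120, 2.25, -37.5, 5.2, 0, 0, -0.136],
])

```text
clock: 23.2
position: [0.6049, -0.2381, 0.2055]
orientation: [77.3, 89.9, -24.8]
contact_force: [0.5, 0.2, -2.6]
gripper_width: 0.0595
```

Run:
```python
from ed import *
e=env.capture("side")
crop(e,350,185,105,120,6,"pics/s12.png")
s=env.sense();print(s["clock"],s["position"],np.radians(s["joints"][0]-s["joints"][5]),s["contact_force"],s["gripper_width"])
```

```text
23.25 [ 0.60485196 -0.2382251   0.2056413 ] -0.21224994793981442 [-0.45847187 -0.01333356 -1.44965549] 0.059514298338928934
```

View pics/s12.png

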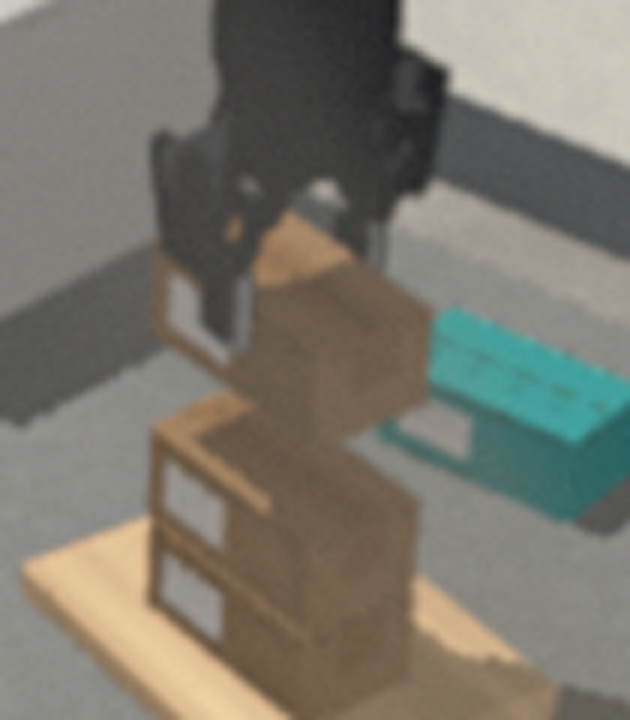

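```bash
python3 h2.py .1599 .6049 -.2382 -.2122 pics/ov_h4.png; echo; python3 h2.py .066 .6049 -.2382 -.2122 pics/ov_b4.png
```

```text
(4, 5) h1 [245 249 258 275 298 323 348 367 380 385 387] h2 [353 348 341 334 325 316 306 298 292 288 285]
(5, 6) h1 [293 290 288 285 283 281 280 280 281 282 284] h2 [279 279 279 278 278 277 277 275 273 271 270]
(6, 7) h1 [276 276 276 277 278 280 281 281 281 280 280] h2 [268 252 239 228 221 218 217 218 220 220 220]
(7, 4) h1 [206 206 207 207 207 207 206 206 206 206 206] h2 [220 217 214 211 209 210 213 218 223 228 230]
(3, 7) h1 [274 275 276 277 278 282 286 298 313 334 359] h2 [280 280 279 279 279 278 278 280 282 288 294]
(6, 2) h1 [295 295 295 295 295 293 291 288 283 279 275] h2 [296 294 293 292 290 288 285 281 278 274 272]
(2, 3) h1 [279 283 287 289 290 288 284 279 275 271 269] h2 [395 395 391 384 372 354 334 315 302 299 305]
(5, 1) h1 [382 380 379 375 370 360 349 334 319 308 298] h2 [355 354 353 351 348 344 337 328 319 309 302]
(1, 2) h1 [354 357 359 359 358 354 345 335 323 312 304] h2 [337 341 344 346 347 345 339 331 320 311 303]

(4, 5) h1 [286 286 285 283 282 280 279 277 276 275 274] h2 [383 386 383 375 362 345 326 310 298 290 287]
(5, 6) h1 [294 291 288 285 283 282 281 281 282 283 284] h2 [282 282 281 281 280 279 278 277 276 275 274]
(6, 7) h1 [281 278 278 283 292 304 315 320 319 312 302] h2 [323 304 294 297 311 332 351 363 365 356 342]
(7, 4) h1 [410 408 404 399 392 386 382 379 378 377 374] h2 [332 336 339 341 341 341 340 340 340 338 335]
(3, 7) h1 [416 409 401 383 361 337 312 306 304 325 350] h2 [415 410 402 384 365 337 312 299 289 296 304]
(6, 2) h1 [295 294 294 293 291 288 284 280 276 274 273] h2 [290 290 290 289 288 287 285 283 281 280 281]
(2, 3) h1 [276 272 273 278 284 290 292 290 285 280 276] h2 [318 296 282 278 280 284 288 290 293 300 314]
(5, 1) h1 [403 402 400 397 388 377 359 339 321 305 297] h2 [413 416 418 415 411 395 377 354 331 315 301]
(1, 2) h1 [298 295 291 288 286 285 285 287 289 291 293] h2 [277 277 277 277 277 278 280 283 287 290 292]
```

View pics/ov_h4.png

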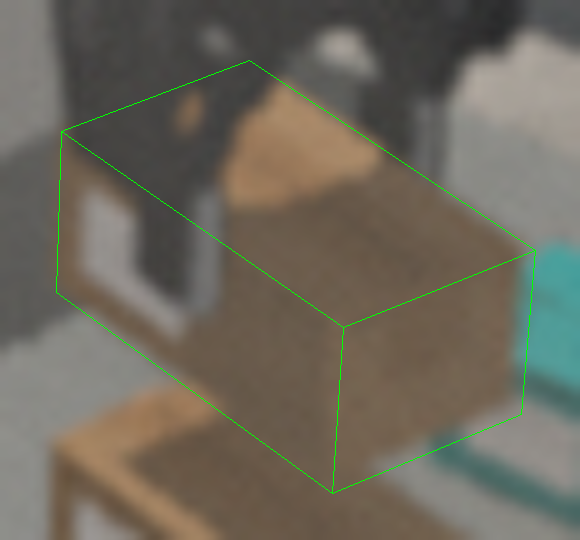

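View pics/ov_b4.png

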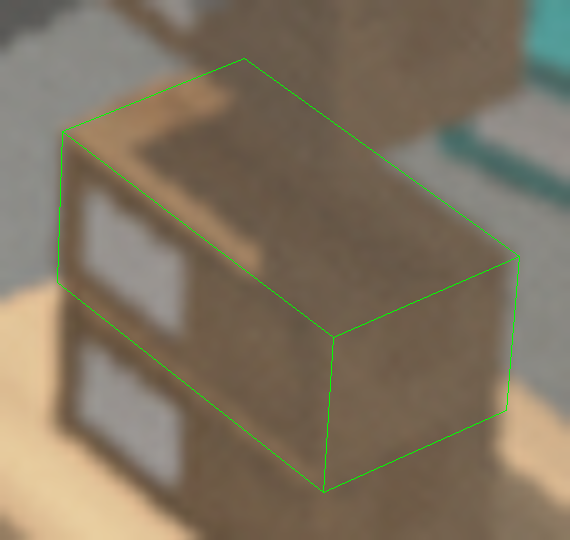

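B's offset in the gripper matches A's within about 0.2 px. I'll bias the target slightly towards the base, by (−0.7, −0.5) mm, and lower to just above A.

Call:
apply_moves([
  [120, -0.07, -0.05, -1.2, 0, 0, 0],
  [120, -0.07, -0.05, -2.4, 0, 0, 0],
  [120, -0.07, -0.05, -3.4, 0, 0, 0],
  [120, -0.07, -0.05, -4.1, 0, 0, 0],
  [120, -0.07, -0.05, -4.3, 0, 0, 0],
  [120, -0.07, -0.05, -4.3, 0, 0, 0],
])

```text
clock: 24.1
position: [0.6039, -0.2392, 0.1619]
orientation: [82.7, 90.0, -19.5]
contact_force: [-0.6, 0.5, -2.6]
gripper_width: 0.059
```

```bash
python3 - <<'E'
from ed import *
e=env.capture("side")
crop(e,355,205,95,110,6,"pics/s13.png")
s=env.sense();print(s["clock"],s["position"],np.radians(s["joints"][0]-s["joints"][5]),s["contact_force"],s["gripper_width"])
E
python3 h2.py .1168 .6042 -.2387 -.2122 pics/ov_h5.png|egrep "3, 7|6, 2|5, 1"; echo; python3 h2.py .066 .6042 -.2387 -.2122 pics/ov_b5.png|egrep "3, 7|6, 2|5, 1"; echo;python3 h2.py .018 .6042 -.2387 -.2122 pics/ov_b6.png|egrep "3, 7|6, 2|5, 1"
```

```text
24.15 [ 0.60391183 -0.23922611  0.16207749] -0.21301880538322127 [-0.00433736 -0.10271279 -1.92088788] 0.05924514380556819
(3, 7) h1 [409 406 393 377 354 329 315 304 315 333 359] h2 [304 307 306 304 296 287 278 269 268 267 269]
(6, 2) h1 [294 294 294 294 294 292 290 286 281 277 274] h2 [294 293 293 292 291 288 285 280 275 271 268]
(5, 1) h1 [410 407 404 398 390 375 360 341 322 309 297] h2 [353 353 354 354 352 347 338 328 316 307 300]

(3, 7) h1 [415 409 401 384 363 339 314 306 304 322 347] h2 [415 410 403 385 366 338 311 296 284 288 294]
(6, 2) h1 [293 292 292 290 288 285 281 277 273 270 267] h2 [288 287 287 287 286 284 280 275 270 264 261]
(5, 1) h1 [402 402 400 397 388 376 358 339 321 304 296] h2 [414 417 419 417 412 396 378 354 331 314 300]

(3, 7) h1 [564 562 546 528 487 442 394 345 330 321 340] h2 [567 563 547 526 482 436 381 330 303 281 283]
(6, 2) h1 [286 287 287 285 283 278 273 269 265 265 265] h2 [292 290 287 284 283 281 284 288 297 308 322]
(5, 1) h1 [532 529 522 509 484 453 413 374 339 312 298] h2 [363 358 353 347 339 329 318 309 300 295 291]
```

View pics/s13.png

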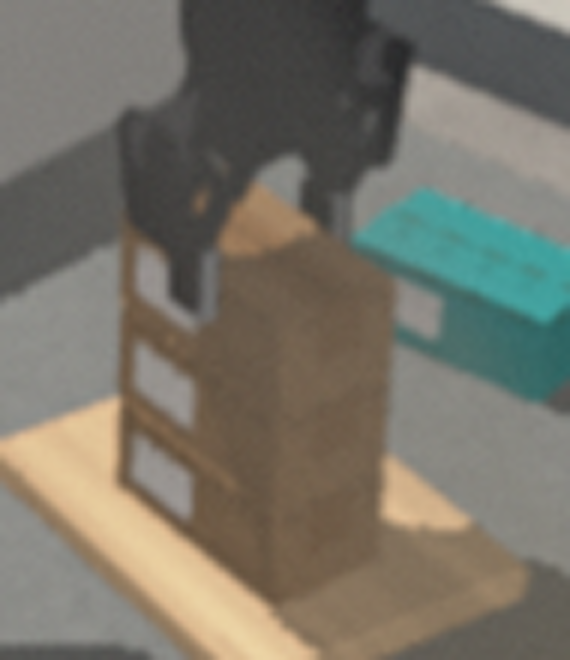

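All three side edges line up within about 0.3 px. I'll set B down.

Call:
apply_moves([
  [120, 0.02, 0.03, -0.05, 0, 0, 0],
  [120, 0.02, 0.03, -0.1, 0, 0, 0],
  [120, 0.02, 0.03, -0.15, 0, 0, 0],
  [120, 0.02, 0.03, -0.18, 0, 0, 0],
  [120, 0.02, 0.03, -0.18, 0, 0, 0],
])

```text
clock: 24.92
position: [0.604, -0.2388, 0.16]
orientation: [102.8, 90.0, 0.6]
contact_force: [0.8, -0.1, -2.3]
gripper_width: 0.0591
```

Call:
apply_moves([
  [120, 0, 0, -0.03, 0, 0, 0],
  [120, 0, 0, -0.06, 0, 0, 0],
  [120, 0, 0, -0.06, 0, 0, 0],
])

```text
clock: 25.3
position: [0.604, -0.2389, 0.1598]
orientation: [77.2, 90.0, -25.0]
contact_force: [-1.2, 1.0, 1.3]
gripper_width: 0.0589
```

Contact: the vertical force turned from −2.3 to +1.3 N. I'll release slowly and withdraw clear of the view.

Call:
apply_moves([
  [120, 0, 0, -0.02, 0, 0, 0],
  [72, 0, 0, -0.02, 0, 0, 0],
  [66, 0, 0, -0.02, 0, 0, 0],
  [55, 0, 0, 0, 0, 0, 0],
  [35, 0, 0, 0, 0, 0, 0],
  [15, 0, 0, 0, 0, 0, 0],
  [15, 0, 0, 0, 0, 0, 0],
  [15, 0, 0, 1, 0, 0, 0],
  [15, 0, 0, 3, 0, 0, 0],
  [10, 0, 0, 6, 0, 0, 0],
  [0, 0, 0, 10, 0, 0, 0],
  [0, 0, 2, 14, 0, 0, 0],
  [0, 0, 8, 15, 0, 0, 0],
  [0, 0, 14, 15, 0, 0, 0],
  [0, 0, 20, 15, 0, 0, 0],
  [0, 0, 26, 15, 0, 0, 0],
  [0, 0, 32, 15, 0, 0, 0],
  [0, 0, 36, 15, 0, 0, 0],
  [0, 0, 36, 15, 0, 0, 0],
])

```text
clock: 27.68
position: [0.6036, 0.1237, 0.3101]
orientation: [122.9, 90.0, 20.9]
contact_force: [0.1, -0.4, -0.2]
gripper_width: 0.0854
```

```bash
python3 - <<'E'
from ed import *
e=env.capture("side");d=env.capture("top")
crop(e,355,205,95,110,6,"pics/s14.png")
cv2.imwrite("pics/top14.png",d["pixels"][:,:,::-1]);cv2.imwrite("pics/side14.png",e["pixels"][:,:,::-1])
s=env.sense();print(s["clock"],s["position"],s["contact_force"],s["gripper_width"])
e0=dict(e);e0["pixels"]=cv2.imread("pics/side0.png")[:,:,::-1]
E
for z in .114 .066 .018; do python3 h2.py $z .604 -.2387 -.2122 pics/ov_f$z.png|egrep "3, 7|6, 2|5, 1|2, 3"; done
```

```text
27.775 [0.60388629 0.12117479 0.30991266] [-0.62059416 -0.41497106  0.35934931] 0.08564360848445213
(3, 7) h1 [372 368 358 343 324 301 286 277 283 300 321] h2 [295 297 296 293 285 275 269 262 266 271 280]
(6, 2) h1 [272 272 272 272 272 271 271 270 269 267 265] h2 [269 270 269 269 268 267 266 265 264 263 261]
(2, 3) h1 [256 251 247 245 246 248 251 254 255 255 255] h2 [301 278 259 247 242 243 247 252 258 267 280]
(5, 1) h1 [366 363 359 353 345 334 323 309 297 287 279] h2 [335 337 338 337 334 328 318 307 295 286 279]
(3, 7) h1 [239 239 239 240 240 243 246 255 268 288 312] h2 [336 336 334 323 310 290 271 262 253 259 265]
(6, 2) h1 [269 268 268 267 266 265 265 264 262 261 260] h2 [263 263 263 263 263 264 263 262 261 260 260]
(2, 3) h1 [251 247 246 248 253 259 262 262 259 255 251] h2 [295 274 258 250 249 253 256 258 260 265 276]
(5, 1) h1 [369 368 366 362 354 343 327 310 294 280 273] h2 [379 382 384 383 379 366 350 329 308 292 278]
(3, 7) h1 [313 312 307 300 287 271 259 249 256 270 295] h2 [314 311 304 295 281 266 254 243 244 245 252]
(6, 2) h1 [263 263 263 263 263 262 260 258 256 254 252] h2 [269 266 264 262 262 262 266 271 279 287 298]
(2, 3) h1 [527 521 511 495 470 433 387 340 298 267 250] h2 [501 493 482 465 440 406 366 327 298 284 287]
(5, 1) h1 [488 484 476 462 439 410 374 340 309 287 275] h2 [348 338 328 320 311 302 293 285 278 273 270]
```

View pics/s14.png

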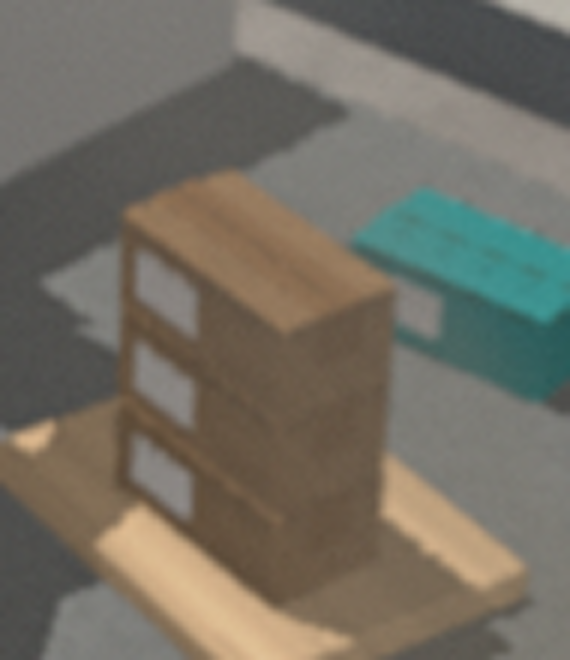

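View pics/top14.png

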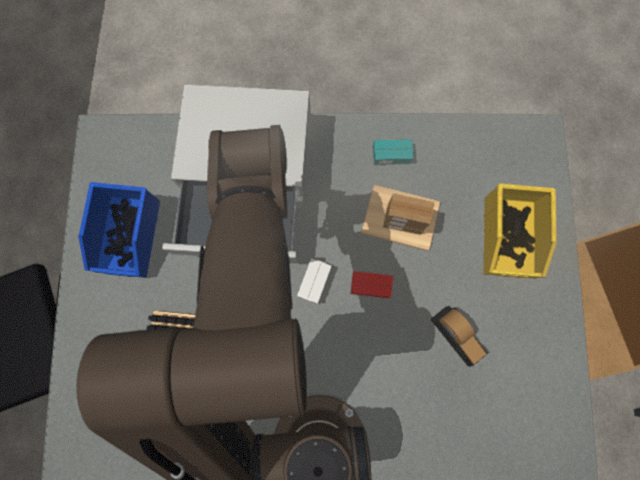

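The column is straight, the base sits where it was within about 0.5 mm, and everything else is in place. I'm handing the job in.

Run:
```python
from rig import env
print(env.sign_off())
```

```text
the job is handed in; nothing more can be done
None
```

The top drawer is open and both cartons are stacked on the base carton as one column; I handed the job in at about 28 s of the 67 s allowed. I opened the drawer by hooking the shut fingers behind its handle and pulling to the stop. Carton A went onto the base carton, then B onto A. Each was lowered until I felt contact (about 7 N for A, 4 N for B) and released slowly.

**Last checks:**
- **Column:** it stands free, and in the side picture the visible upright edges of the three cartons line up to about 0.4 px, roughly 1 mm.
- **Base carton:** it is where it started, to within about 0.5 mm.
- **Surroundings:** in the last top picture the bins, the tape dispenser and the coloured look-alikes look unmoved. The arm hid most of the board of black parts there; the part that showed looked in place, and the arm never went near it.
- **Gripper:** it was clear, open and touching nothing.

**Checks that disagreed:**
- **Seam between A and the base:** a faint lit line there suggests A sits about 1 to 1.5 mm further from the robot than the base. Fitting the edges suggested only about 0.5 mm. I left A as it was and set B between the two.
- **Cameras:** the two cameras differed by 1 to 3 mm in absolute position. I aligned the cartons by comparing them within the same side picture instead.

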